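# Put the microscope optics away in their cases

## Task

Put the loose microscope optics away: stand each of the three objectives upright, thread end down, in the case base of its own band colour, and seat the black filter cube flat in the white nest with its mounting foot in the notch. Set them down gently rather than dropping them, never tip one over, and leave the Petri dish and the dropper bottle where they stand.

Things in the scene. Friction and masses are not known exactly. Their poses are not given: they have to be found in the camera images.
- obj_red_mid (a point): loose microscope objective with a red code band, upright, front lens up, 180 g, 54 mm tall. From its foot: brass thread 25 mm dia. to 5 mm, black collar 33 mm to 14 mm, aluminium barrel 31 mm to 38 mm (grip here from above, any yaw), red band on the shoulder at 33 to 44 mm (a red ring from above), steel nose 19 mm. Point: on its axis, half-way up, 27 mm above its underside; z up.
- obj_yellow_mid (a point): loose microscope objective with a yellow code band, upright, front lens up, 180 g, 58 mm tall. From its foot: brass thread 25 mm dia. to 5 mm, black collar 33 mm to 14 mm, aluminium barrel 31 mm to 42 mm (grip here from above, any yaw), yellow band on the shoulder at 37 to 48 mm (a yellow ring from above), steel nose 17 mm. Point: on its axis, half-way up, 29 mm above its underside; z up.
- obj_blue_mid (a point): loose microscope objective with a blue code band, upright, front lens up, 180 g, 62 mm tall. From its foot: brass thread 25 mm dia. to 5 mm, black collar 33 mm to 14 mm, aluminium barrel 31 mm to 46 mm (grip here from above, any yaw), blue band on the shoulder at 41 to 52 mm (a blue ring from above), steel nose 14 mm. Point: on its axis, half-way up, 31 mm above its underside; z up.
- cube_mid (a point): loose filter cube, 140 g: black housing 42 (x) by 36 (y) by 44 mm tall, round green filter in its top, aluminium mounting foot (full height, 14 mm wide) sticking out 16 mm from its +x face. Grip from above across y (36 mm), best in the upper half: the nest's walls rise 10 mm above the bench. Point: centre of the black housing, 22 mm above its underside; x towards the foot, z up.
- base_red: red plastic screw base of a storage case, fixed: round dish 59 mm dia., rim 9 mm above the bench, black felt floor 3 mm above the bench; recess 43 mm dia. at the floor, 49 mm at the rim. The red-banded objective stands in it, thread end on the felt. Origin: centre of its underside, on the bench.
- base_yellow: yellow plastic screw base of a storage case, fixed: round dish 59 mm dia., rim 9 mm above the bench, black felt floor 3 mm above the bench; recess 43 mm dia. at the floor, 49 mm at the rim. The yellow-banded objective stands in it, thread end on the felt. Origin: centre of its underside, on the bench.
- base_blue: blue plastic screw base of a storage case, fixed: round dish 59 mm dia., rim 9 mm above the bench, black felt floor 3 mm above the bench; recess 43 mm dia. at the floor, 49 mm at the rim. The blue-banded objective stands in it, thread end on the felt. Origin: centre of its underside, on the bench.
- nest: white nest for the cube, fixed, 66 by 60 mm: black pocket floor 48 (x) by 42 mm (y), 3 mm above the bench, outward-leaning walls to 10 mm above the bench, finger gaps in the two long sides, a 28 mm wide notch in the +x wall for the cube's foot (a 10 mm floor ledge sticks out there). Cube fits only with its x along the nest's x. Origin: pocket centre, on the bench; x out through the notch.
- petri: bystander: clear Petri dish 92 mm dia., 15 mm high, with two red slides in it, loose; origin at the centre of its underside. Leave it.
- dropper: bystander: brown dropper bottle 36 mm dia., 91 mm tall, loose; origin at the centre of its underside. Leave it.
Things that resemble listed ones, but are neither listed nor needed, are in the scene too. Leave any pink or turquoise look-alike of the part that bears cube_mid alone.

How it is judged:
By the outcome, as a careful person would: the job done as asked, in the order asked, and still so for the second after the job is handed in, with the robot touching nothing.
It also fails if it takes over 102 s, if anything falls off the work surface, if the arm or the gripper's body presses on something with over 40 N, if the wrist force passes 120 N, or if a joint passes its speed limit or range.

## Robot

A 6-joint arm with a two-finger parallel gripper is mounted at the origin on the work surface. World frame = base frame: x ahead of the robot, y to its left, z up, the work surface at z = 0. Lengths are in m, angles in rad, forces in N, time in s.
With the tool pointing down it reaches from about 0.35 to 0.975 m from the base axis. Payload 17.4 kg.
Tool frame: the origin (TCP) lies between the finger pads; the fingertips stand bot.tip_reach ahead of it and the grasp point (between the pads) is the TCP (bot.tip_reach is the distance from the TCP to the fingertips, in m); x points along the fingers, y is the direction in which the jaws open and shut, and the axes are right-handed (so a half turn about x gives the same grasp; the last joint's range is limited). The gripper opens to 85 mm and grips with 20 to 120 N. Pads are 22 mm wide; open, the fingers measure 114 mm over their backs; the gripper's body (76 mm by 85 mm) begins 54 mm behind the grasp point. The pads swing forward as they close: fully open they stand 13 mm farther back than shut.
Start: joints at [1.229, 0.116, 1.442, -0, 1.584, -0.038], TCP at [0.202, 0.644, 0.25] pointing down, gripper open.
Joint ranges: [-2.83, 2.83], [-0.83, 2.19], [0.07, 2.5], [-1.14, 4.28], [0.01, 3], [-2.97, 2.97]. Speed limits (rad/s): [1.89, 1.89, 2.22, 3.14, 3.14, 3.14].

## Interface

Orientations are given as a unit quaternion [w, x, y, z].
In Python, from plant import bot, eyes gives the robot as it stands.
- The arm moves only by the tool jog_arm, never from a script. Its argument "plan" is a list that holds one entry, the list of rows, each a list of 7 numbers: the turn, a rotation vector about the tool's x, y, z in degrees, then the shift along the tool's x, y, z in m, then the opening, from 0 (shut) to 1 (fully open). In form: [[[ax, ay, az, dx, dy, dz, hand], ...]]. A call has 1 to 8 rows; each row shifts and turns the commanded pose from where the row before left it, along the tool's axes as they then stand; what a row does not reach is not made up. A row lasts 1/10 s, in which the tool goes at most 50 mm and 8.59 degrees, less where a joint would pass 70% of its speed; a pose out of reach is approached as far as the arm can. A call is refused whole if a number of a shift passes 0.05 or a number of a turn 8.59, either way. A call with a gripper value outside its range is refused whole. The fingers move at their own pace and stop on an object; "newtons" is the grip in N (left out, the last holds). Time passes only in rows, so rows that do not move let the fingers close. It gives the time, the measured TCP pose, the force and the opening at its end, in the units of the state.
- bot.read_state(): the state, without advancing time (a new reading comes with each control period).
- eyes.get_image(name): name is "scene" or "side" or "wrist"; returns a dict with "image" (384x512x3 uint8, red, green, blue), "depth" (384x512 float32, m along the optical axis (not along the pixel's ray), 0 where there is no reading), "fov_y" (degrees; the focal length in pixels is half the picture's height over the tangent of half this angle, whatever the lens; pixels are square), "cx", "cy" (the principal point, pixels), "R" (3x3) and "t" (3): a world point X has camera coordinates R X + t. Camera axes: x right, y down, z forward; pixel columns grow to the right and rows downward; lengths in m; the calibration is good to about 2 mm. A picture is of the moment at which its call begins.
- bot.sign_off(): hands the job in, once; it reports no verdict.
Trained networks look in a picture, given as the dict that the camera call returned (one of the last four; its "shot" number tells which), for a name from the list of things; names that differ only in an ending like _2 or _b are one class to them, and where a whole thing is asked for, a point or a joint stands for the part that bears it (a point fixed in the world has none). Each returns a list of dicts, best first, with "score" (0 to 1); they miss things now and then, are a little off and sometimes report something else, mostly with a low value. They report only what shows in the picture. A call takes as long as a camera call. They do not tell look-alikes from the thing itself.
- eyes.find_in(picture, thing): "point" ([column, row] in pixels, amid what is visible of it).
The state is a dict: "t": time; "q": joint angles; "qd": joint speeds; "joint_efforts": joint torques, N m; "tcp_pos": TCP position; "orientation": TCP orientation; "wrist_force": force on the tool from outside, world axes, zero at the start; "torque": the same for the moment, N m; "width": opening from 0.0 (shut) to 1.0 (fully open).
Only numpy, scipy, OpenCV 4.12 (cv2) and the standard library are available. Lean on these libraries where they do the work, as an engineer would, in place of code of your own. Each camera call takes 0.05 s, during which the arm holds its last target.

## Working session

There is one attempt and no reset: what is moved stays moved. The work goes in short steps, Python scripts to look and compute and a tool call to move; the robot and the scene stay as the last step left them, time stands still between calls to the robot, and variables do not carry over. Pictures are saved under pics/ and viewed, and the job is handed in when it is done.

Besides the shell and the picture viewer there is one more tool, called after "Request:" by a JSON object that holds its "fn" and its "kwargs", one argument or row to a line. jog_arm: Moves the arm, as the interface text tells. Its arguments: {"type":"object","properties":{"plan":{"type":"array","items":{"type":"array","items":{"type":"array","items":{"type":"number"}}}},"newtons":{"type":"number"}},"required":["plan"]}

```bash
ls; mkdir -p pics
cat > h.py <<'E'
import numpy as np, cv2
from plant import bot, eyes
def cam(n):
    return eyes.get_image(n)
def f(p): return p["image"].shape[0]/2/np.tan(np.radians(p["fov_y"])/2)
def cloud(p):
    d=p["depth"]; F=f(p); v,u=np.mgrid[:d.shape[0],:d.shape[1]]
    c=np.stack([(u-p["cx"])/F*d,(v-p["cy"])/F*d,d],-1)
    return (c-np.array(p["t"]))@np.array(p["R"])
def proj(p,X):
    c=np.array(p["R"])@np.array(X)+np.array(p["t"]); F=f(p); return c[:2]/c[2]*F+[p["cx"],p["cy"]]
def atz(p,uv,z):
    F=f(p); R=np.array(p["R"]); d=R.T@np.array([(uv[0]-p["cx"])/F,(uv[1]-p["cy"])/F,1]); o=-R.T@np.array(p["t"])
    return o+d*(z-o[2])/d[2]
def save(p,n,crop=None,s=1):
    im=p["image"][...,::-1]
    if crop: im=im[crop[1]:crop[3],crop[0]:crop[2]]
    cv2.imwrite(f"pics/{n}.png",cv2.resize(im,None,fx=s,fy=s,interpolation=cv2.INTER_CUBIC))
E
python3 - <<'E'
from h import *
import pickle
print(bot.read_state(), bot.tip_reach)
for n in ["scene","side","wrist"]:
    p=cam(n); save(p,n+"0",s=1.5); pickle.dump(p,open(n+"0.pkl","wb")); print(n,p["fov_y"],p["cx"],p["cy"],-np.array(p["R"]).T@p["t"])
    for t in ["obj_red_mid","obj_yellow_mid","obj_blue_mid","cube_mid","base_red","base_yellow","base_blue","nest","petri","dropper"]:
        print(t,[(np.round(r["point"]),round(r["score"],2)) for r in eyes.find_in(p,t)][:3])
E
```

```text
pics
{'t': 0.0, 'q': array([ 1.22920734e+00,  1.16496130e-01,  1.44226985e+00,  4.91225530e-06,
        1.58400094e+00, -3.78307682e-02]), 'qd': array([-9.81146453e-04,  4.05672857e-04,  6.88814810e-05, -4.14079796e-04,
       -8.24116820e-04,  6.42178055e-04]), 'joint_efforts': array([ 2.31779617e-03, -7.31979418e+01, -6.32487702e+01,  4.72179454e-05,
        6.31130330e-03,  3.50973608e-05]), 'tcp_pos': array([0.20186854, 0.6439298 , 0.24955247]), 'orientation': array([ 0.69888682,  0.10657491,  0.69904682, -0.10738969]), 'wrist_force': array([ 0.34885227, -0.09422207,  0.16349466]), 'torque': array([ 0.02729698, -0.00668068,  0.01884368]), 'width': 0.9974264631527365} 0.019
scene 49.68985305938903 249.44016517069875 193.67338680412885 [ 0.9735086  -0.39088941  0.88646552]
obj_red_mid [(array([168., 199.]), 0.61)]
obj_yellow_mid [(array([154., 288.]), 0.8)]
obj_blue_mid [(array([108., 240.]), 0.84)]
cube_mid [(array([279., 188.]), 0.94), (array([158., 238.]), 0.79), (array([214., 233.]), 0.59)]
base_red [(array([309., 160.]), 0.84)]
base_yellow [(array([334., 135.]), 0.67)]
base_bl
[... 248 characters left out ...]
mid []
obj_yellow_mid [(array([296., 308.]), 0.79)]
obj_blue_mid [(array([209., 315.]), 0.9)]
cube_mid [(array([309., 262.]), 0.86), (array([279., 241.]), 0.8), (array([276., 185.]), 0.8)]
base_red [(array([263., 165.]), 0.78)]
base_yellow [(array([257., 143.]), 0.76)]
base_blue [(array([204., 137.]), 0.61)]
nest [(array([213., 170.]), 0.54)]
petri [(array([228., 212.]), 0.91)]
dropper [(array([296., 306.]), 0.75), (array([306., 201.]), 0.58)]
wrist 64.92280558266675 253.97531720385334 193.75850166305332 [0.12988153 0.66653801 0.37478209]
obj_red_mid []
obj_yellow_mid []
obj_blue_mid []
cube_mid []
base_red []
base_yellow []
base_blue [(array([ 88., 368.]), 0.44)]
nest []
petri []
dropper []
```

View pics/scene0.png

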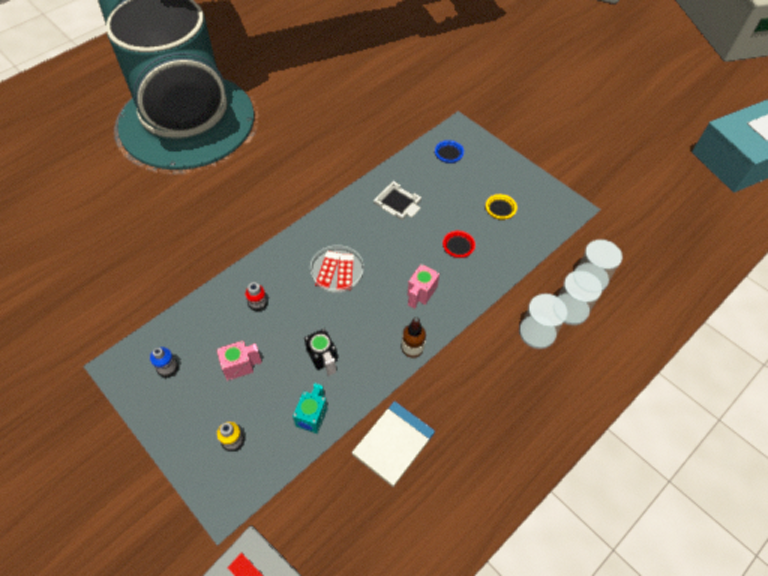

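View pics/side0.png

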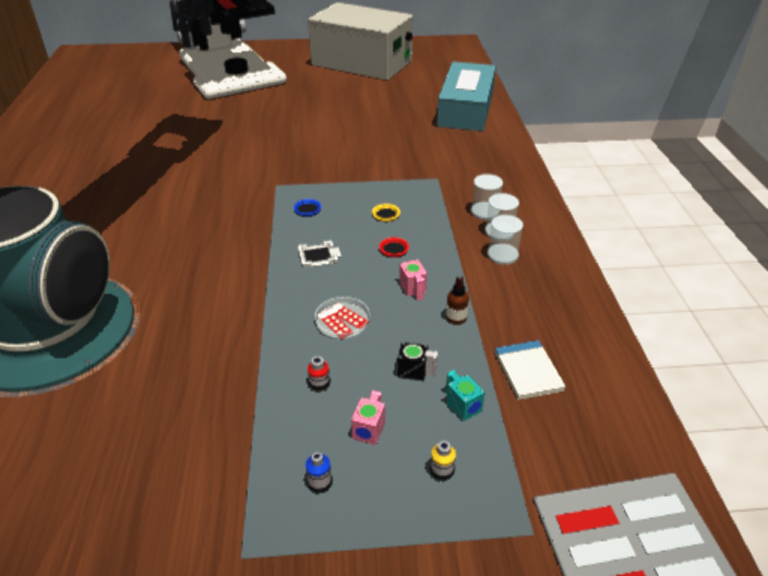

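Run:
```python
from h import *
import pickle
p=pickle.load(open("scene0.pkl","rb")); save(p,"sc_a",(80,170,300,320),3.5)
save(p,"sc_b",(220,70,360,220),4)
p=pickle.load(open("side0.pkl","rb")); save(p,"si_a",(180,160,340,350),3.1)
```

```text
(no output)
```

View pics/sc_a.png

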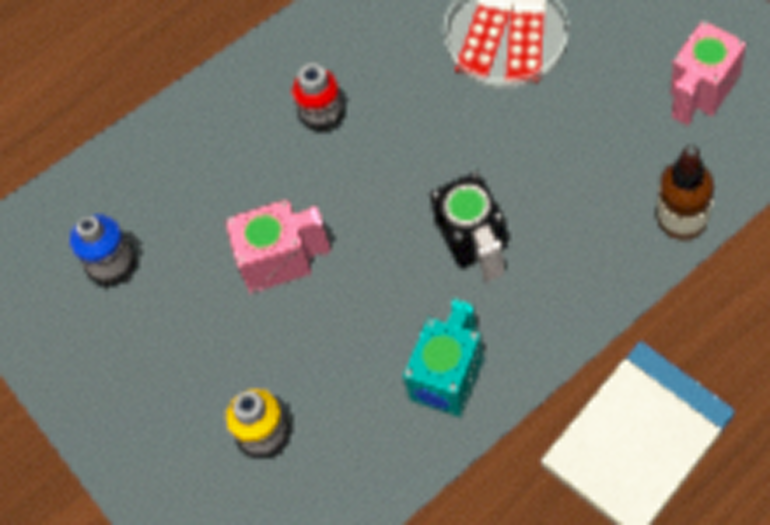

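Run:
```python
from h import *
import pickle
for n in ["scene","side"]:
    p=pickle.load(open(n+"0.pkl","rb")); C=cloud(p); im=p["image"]; hsv=cv2.cvtColor(im,cv2.COLOR_RGB2HSV).astype(int)
    d=p["depth"]; print(n,(d==0).mean())
    H,S,V=[hsv[...,i] for i in range(3)]
    # mat height
    m=(S<90)&(V>60)&(V<140)&(abs(C[...,2])<0.03); print("mat z",np.median(C[m][:,2]),C[m][:,2].std())
    for name,mm in {"red":((H<8)|(H>172))&(S>180)&(V>110),"yellow":(H>22)&(H<32)&(S>150)&(V>110),"blue":(H>108)&(H<125)&(S>150)&(V>80),"green":(H>50)&(H<70)&(S>100)&(V>90),"pink":(H>160)&(H<176)&(S>80)&(S<170)&(V>150)}.items():
        k,l,st,c=cv2.connectedComponentsWithStats(mm.astype(np.uint8))
        for i in range(1,k):
            if st[i,4]>12:
                q=C[l==i]; q=q[np.isfinite(q).all(1)]
                if abs(np.median(q[:,2]))<.12: print(name,np.round(c[i]),st[i,4],"med",np.round(np.median(q,0),3),"zmax",np.round(np.percentile(q[:,2],95),3),"mid",np.round((np.percentile(q[:,:2],2,0)+np.percentile(q[:,:2],98,0))/2,3), "ext",np.round(np.ptp(q[:,:2],0),3))
```

```text
scene 0.003977457682291667
mat z -4.727581657295034e-05 0.0032072799240985194
red [305. 161.] 154 med [0.59  0.177 0.006] zmax 0.01 mid [0.595 0.17 ] ext [0.407 0.59 ]
red [216. 186.] 29 med [ 0.49  -0.052  0.003] zmax 0.007 mid [ 0.489 -0.047] ext [0.027 0.029]
red [228. 187.] 28 med [ 0.514 -0.031  0.003] zmax 0.006 mid [ 0.513 -0.029] ext [0.023 0.028]
red [170. 197.] 57 med [ 0.461 -0.169  0.04 ] zmax 0.043 mid [ 0.456 -0.164] ext [0.025 0.028]
red [162. 378.] 183 med [ 0.765 -0.421  0.009] zmax 0.011 mid [ 0.768 -0.423] ext [0.039 0.026]
yellow [334. 137.] 170 med [0.586 0.3   0.006] zmax 0.01 mid [0.588 0.293] ext [0.058 0.059]
yellow [153. 290.] 111 med [ 0.623 -0.334  0.044] zmax 0.048 mid [ 0.618 -0.332] ext [0.035 0.03 ]
blue [299. 100.] 136 med [0.425 0.328 0.006] zmax 0.01 mid [0.428 0.323] ext [0.576 0.742]
blue [107. 239.] 105 med [ 0.459 -0.339  0.048] zmax 0.052 mid [ 0.454 -0.337] ext [0.044 0.029]
blue [202. 284.] 14 med [ 0.673 -0.244  0.021] zmax 0.025 mid [ 0.673 -0.243] ext [0.014 0.008]
green [282. 184.] 46 med [0.617 0.057 0.044] zmax 0.046 mid [0.618 0.057] e
[... 1580 characters left out ...]
[ 0.512 -0.274] ext [0.018 0.009]
blue [212. 311.] 140 med [ 0.452 -0.343  0.049] zmax 0.053 mid [ 0.451 -0.339] ext [0.029 0.03 ]
green [275. 178.] 28 med [0.618 0.058 0.046] zmax 0.048 mid [0.618 0.059] ext [0.017 0.019]
green [275. 234.] 49 med [ 0.595 -0.145  0.045] zmax 0.048 mid [ 0.595 -0.144] ext [0.019 0.02 ]
green [310. 258.] 59 med [ 0.663 -0.224  0.046] zmax 0.048 mid [ 0.663 -0.223] ext [0.02 0.02]
green [245. 273.] 63 med [ 0.52  -0.253  0.046] zmax 0.047 mid [ 0.52  -0.253] ext [0.021 0.021]
pink [277. 186.] 217 med [0.622 0.036 0.042] zmax 0.047 mid [0.619 0.061] ext [0.144 0.982]
pink [246. 275.] 238 med [ 0.525 -0.259  0.045] zmax 0.047 mid [ 0.52  -0.248] ext [0.047 0.663]
```

```bash
cat >> h.py <<'E'
from scipy.spatial.transform import Rotation as Ro
def toolR(s=None):
    s=s or bot.read_state(); w,x,y,z=s["orientation"]; return Ro.from_quat([x,y,z,w])
def to(target,yaw=None,n=None):
    """target TCP world xyz; yaw = desired world angle (deg) of jaw axis (mod 180). prints total turn rotvec & shift in final tool frame"""
    s=bot.read_state(); R=toolR(s); M=R.as_matrix(); y=M[:,1]; cur=np.degrees(np.arctan2(y[1],y[0]))
    print("tcp",np.round(s["tcp_pos"],4),"jaw yaw",round(cur,2),"q",np.round(s["q"],2),"F",np.round(s["wrist_force"],1),"w",round(s["width"],3),"t",round(s["t"],2))
    if target is None: return
    # desired rot: x=-z world
    if yaw is None: yaw=cur
    dy=(yaw-cur+90)%180-90; a=np.radians(cur+dy)
    D=np.column_stack([[0,0,-1],[np.cos(a),np.sin(a),0],np.cross([0,0,-1],[np.cos(a),np.sin(a),0])])
    turn=(R.inv()*Ro.from_matrix(D)).as_rotvec(degrees=True)
    d=np.array(target)-s["tcp_pos"]
    print("turn",np.round(turn,2),"shift(cur axes)",np.round(M.T@d,4),"shift(final axes)",np.round(D.T@d,4),"dist",round(np.linalg.norm(d),3))
E
python3 - <<'E'
from h import *
import pickle
print(toolR().as_matrix().round(3))
to([0.455,-0.166,0.25])
for n in ["scene","side"]:
    p=pickle.load(open(n+"0.pkl","rb")); C=cloud(p)
    for nm,c,lo,hi,r in [("cube",(.596,-.146),.036,.05,.05),("nest",(.44,.2),.0065,.014,.06)]:
        if nm=="nest":
            u=atz(p,{"scene":(264,134),"side":(213,170)}[n],.005); c=u[:2]; print("nestc",u)
        m=(np.linalg.norm(C[...,:2]-c,axis=-1)<r)&(C[...,2]>lo)&(C[...,2]<hi)
        q=C[m][:,:2].astype(np.float32); print(n,nm,len(q),cv2.minAreaRect(q))
        if nm=="cube":
            # foot: bright pixels
            im=p["image"]; hs=cv2.cvtColor(im,cv2.COLOR_RGB2HSV); b=m&(hs[...,1]<60)&(hs[...,2]>100); print("foot?",np.median(C[b],0),b.sum())
    a=np.zeros((384,512),np.uint8)
save(pickle.load(open("scene0.pkl","rb")),"nest_c",(235,105,295,165),8)
E
```

```text
[[ 0.     0.299  0.954]
 [-0.     0.954 -0.299]
 [-1.    -0.     0.   ]]
tcp [0.2019 0.6441 0.2503] jaw yaw 72.59 q [ 1.23  0.12  1.44 -0.    1.58 -0.04] F [-0.6 -0.1 -0.6] w 1.004 t 1.65
turn [0. 0. 0.] shift(cur axes) [ 3.000e-04 -6.973e-01  4.838e-01] shift(final axes) [ 3.000e-04 -6.973e-01  4.838e-01] dist 0.849
scene cube 316 ((0.6036829948425293, -0.1483667492866516), (0.036171797662973404, 0.058820780366659164), 75.08345031738281)
foot? [ 0.61177907 -0.15231722  0.04326044] 102
nestc [0.4490436  0.15915961 0.005     ]
scene nest 96 ((0.44839903712272644, 0.1623258888721466), (0.06816348433494568, 0.06168519705533981), 9.96806526184082)
side cube 304 ((0.6024755239486694, -0.14765265583992004), (0.04002733528614044, 0.05794453248381615), 76.56785583496094)
foot? [ 0.61445035 -0.15225494  0.04464832] 96
nestc [0.45206041 0.16164724 0.005     ]
side nest 117 ((0.4518042504787445, 0.16212846338748932), (0.07619896531105042, 0.07106965780258179), 12.347119331359863)
```

```bash
sleep 0; ls pics
```

```text
nest_c.png
sc_a.png
sc_b.png
scene0.png
si_a.png
side0.png
wrist0.png
```

View pics/sc_b.png

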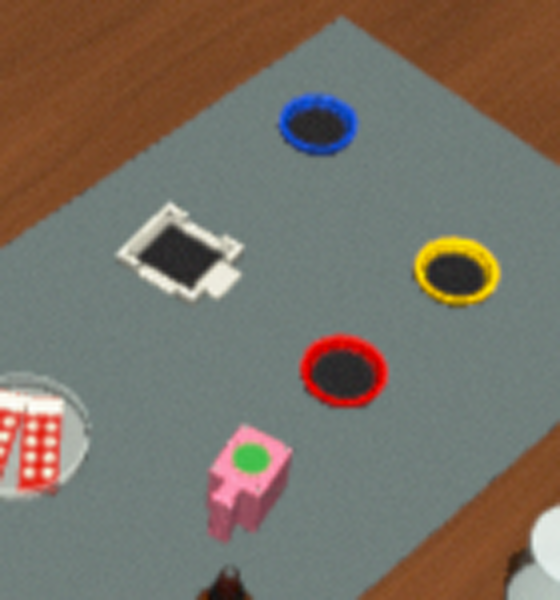

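Request:
{"fn": "jog_arm", "kwargs": {
  "plan": [
    [[0,0,0,0,-0.031,0.038,1],[0,0,0,0,-0.031,0.038,1],[0,0,0,0,-0.031,0.038,1],[0,0,0,0,-0.031,0.038,1],[0,0,0,0,-0.031,0.038,1],[0,0,0,0,-0.031,0.038,1],[0,0,0,0,-0.031,0.038,1],[0,0,0,0,-0.031,0.038,1]]
  ]
}}

```text
t: 2.45
tcp_pos: [0.4185, 0.3147, 0.2506]
orientation: [0.699, 0.107, 0.699, -0.107]
wrist_force: [0.8, 1.3, 0.0]
width: 0.999
```

Request:
{"fn": "jog_arm", "kwargs": {
  "plan": [
    [[0,0,0,0,-0.031,0.038,1],[0,0,0,0,-0.031,0.038,1],[0,0,0,0,-0.031,0.038,1],[0,0,0,0,0,0,0.7],[0,0,0,0,0,0,0.7]]
  ]
}}

```text
t: 2.95
tcp_pos: [0.4992, 0.1928, 0.2503]
orientation: [0.699, 0.108, 0.699, -0.108]
wrist_force: [-0.7, -0.4, -0.3]
width: 0.704
```

Run:
```python
from h import *
import pickle
p=cam("wrist"); save(p,"w1",s=1.5); pickle.dump(p,open("w1.pkl","wb"))
to([0.454,-0.166,0.25],75)
print(np.round(p["R"],3),-np.array(p["R"]).T@p["t"])
```

```text
tcp [0.4987 0.1937 0.2503] jaw yaw 72.55 q [ 0.32 -0.19  1.74  0.    1.59 -0.94] F [0.6 0.4 0.8] w 0.702 t 3.0
turn [-2.45 -0.01 -0.01] shift(cur axes) [ 2.000e-04 -3.565e-01  6.520e-02] shift(final axes) [ 3.00e-04 -3.59e-01  4.99e-02] dist 0.362
[[ 0.302  0.953  0.   ]
 [ 0.912 -0.289  0.293]
 [ 0.279 -0.088 -0.956]] [0.42718806 0.21539114 0.37475247]
```

View pics/w1.png

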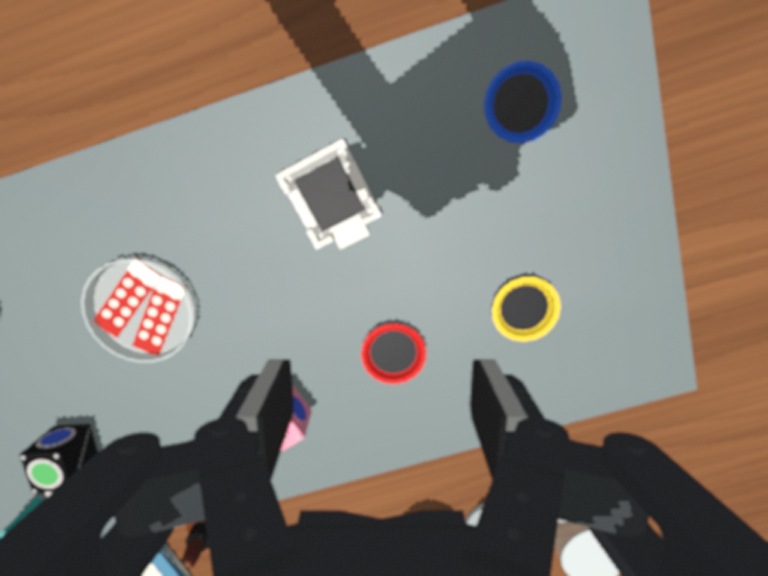

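Run:
```python
from h import *
import pickle
p=pickle.load(open("w1.pkl","rb")); C=cloud(p); hsv=cv2.cvtColor(p["image"],cv2.COLOR_RGB2HSV).astype(int); H,S,V=[hsv[...,i] for i in range(3)]
for n,mm in {"red":((H<8)|(H>172))&(S>180)&(V>110),"yellow":(H>22)&(H<32)&(S>150)&(V>110),"blue":(H>105)&(H<125)&(S>150)&(V>60)}.items():
    k,l,st,c=cv2.connectedComponentsWithStats(mm.astype(np.uint8)); i=1+np.argmax(st[1:,4])
    pts=np.argwhere(l==i)[:,::-1]; hull=cv2.convexHull(pts.astype(np.int32)); 
    # outer hull mapped at z=0.005ish, fit circle
    W=np.array([atz(p,h[0],.007)[:2] for h in hull]).astype(np.float32); print(n,cv2.fitEllipse(W), np.round(np.median(C[l==i],0),3))
u=atz(p,(333/1.5,195/1.5),.005); print(u)
m=(np.linalg.norm(C[...,:2]-u[:2],axis=-1)<.06)
w=m&(V>170)&(S<40); k=m&(V<95)&(C[...,2]<.02)
kk,l,st,c=cv2.connectedComponentsWithStats(k.astype(np.uint8))
for i in range(1,kk):
    if st[i,4]>100:
        px=np.argwhere(l==i)[:,::-1]; W=np.array([atz(p,x,.003)[:2] for x in px]).astype(np.float32); print("floor",c[i],st[i],cv2.minAreaRect(W),W.mean(0))
px=np.argwhere(w)[:,::-1]; W=np.array([atz(p,x,.010)[:2] for x in px]).astype(np.float32); print("walls",cv2.minAreaRect(W))
save(p,"nest_w",(175,85,265,175),6)
```

```text
red ((0.5929571390151978, 0.17419929802417755), (0.05352151021361351, 0.05521053448319435), 59.33526611328125) [0.596 0.175 0.009]
yellow ((0.5869987607002258, 0.2948203980922699), (0.055261921137571335, 0.057728711515665054), 92.4343032836914) [0.588 0.298 0.009]
blue ((0.4250282943248749, 0.3276090621948242), (0.0557958260178566, 0.05703219026327133), 10.030503273010254) [0.424 0.332 0.009]
[0.44699047 0.16881576 0.005     ]
floor [253.83839479 110.59978308] [234  84  38  48 922] ((0.43505775928497314, 0.21200360357761383), (0.06544908881187439, 0.03020721673965454), 9.195174217224121) [0.43728262 0.21213344]
walls ((0.5714539289474487, 0.10944639146327972), (0.5580308437347412, 0.47598111629486084), 74.09136962890625)
```

View pics/nest_w.png

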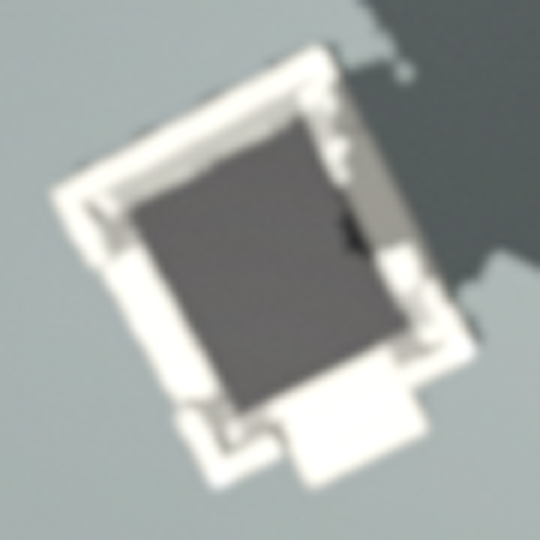

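Run:
```python
from h import *
import pickle
p=pickle.load(open("w1.pkl","rb"))
for z,L in [(.010,[(55,190),(325,45),(475,350),(218,488)]),(.003,[(135,210),(300,122),(408,325),(238,412)])]:
    W=np.array([atz(p,(a/6+175-.4,b/6+85-.4),z)[:2] for a,b in L]); print(W.round(4),"c",W.mean(0).round(4))
    e=np.diff(np.vstack([W,W[:1]]),axis=0); print(np.linalg.norm(e,axis=1).round(4),np.degrees(np.arctan2(e[:,1],e[:,0])).round(1))
```

```text
[[0.4183 0.132 ]
 [0.4088 0.191 ]
 [0.4727 0.2008]
 [0.4836 0.1421]] c [0.4458 0.1665]
[0.0598 0.0646 0.0597 0.0661] [  99.1    8.7  -79.5 -171.2]
[[0.4265 0.1442]
 [0.4206 0.1811]
 [0.4646 0.189 ]
 [0.4709 0.1501]] c [0.4457 0.1661]
[0.0374 0.0447 0.0395 0.0448] [  99.2   10.2  -80.8 -172.5]
```

Request:
{"fn": "jog_arm", "kwargs": {
  "plan": [
    [[-2.5,0,0,0,-0.045,0.005,0.7],[0,0,0,0,-0.045,0.006,0.7],[0,0,0,0,-0.045,0.006,0.7],[0,0,0,0,-0.045,0.006,0.7],[0,0,0,0,-0.045,0.006,0.7],[0,0,0,0,-0.045,0.006,0.7],[0,0,0,0.02,-0.045,0.007,0.7],[0,0,0,0.03,-0.044,0.007,0.7]]
  ]
}}

```text
t: 3.8
tcp_pos: [0.4524, -0.1632, 0.2035]
orientation: [0.702, 0.091, 0.7, -0.091]
wrist_force: [1.2, -0.2, -0.3]
width: 0.699
```

Request:
{"fn": "jog_arm", "kwargs": {
  "plan": [
    [[0,0,0,0,0,0,0.7],[0,0,0,0,0,0,0.7]]
  ]
}}

```text
t: 4.0
tcp_pos: [0.4521, -0.1619, 0.2021]
orientation: [0.701, 0.092, 0.701, -0.092]
wrist_force: [0.4, -0.2, 0.5]
width: 0.696
```

```bash
cat >> h.py <<'E'
def ring(p,col,zb,near=None):
    """outer colour band blob -> centre by hull of band at height zb, and steel nose/cloud checks"""
    C=cloud(p); hsv=cv2.cvtColor(p["image"],cv2.COLOR_RGB2HSV).astype(int); H,S,V=[hsv[...,i] for i in range(3)]
    mm={"red":((H<8)|(H>172))&(S>180)&(V>60),"yellow":(H>20)&(H<34)&(S>150)&(V>60),"blue":(H>105)&(H<125)&(S>150)&(V>40)}[col]&(C[...,2]>0.025)&(C[...,2]<.2)
    k,l,st,c=cv2.connectedComponentsWithStats(mm.astype(np.uint8)); i=1+np.argmax(st[1:,4])
    pts=np.argwhere(l==i)[:,::-1]; hull=cv2.convexHull(pts.astype(np.int32))
    q=C[l==i]; 
    # circle fit to band points at lower edge
    from scipy.optimize import least_squares
    def rr(x,z0,z1): return None
    W=np.array([atz(p,h[0],zb)[:2] for h in hull]).astype(np.float32)
    print(col,st[i],"hull@zb",cv2.fitEllipse(W)[0:2],"cloud med",np.round(np.median(q,0),4),"mid",np.round((q.min(0)+q.max(0))/2,4))
    # top of nose
    ctr=np.median(q,0)[:2]; m=(np.linalg.norm(C[...,:2]-ctr,axis=-1)<.03)&(C[...,2]>zb+.006)&(C[...,2]<zb+.03)
    if m.sum()>5:
        t=C[m]; zt=np.percentile(t[:,2],90); t=t[t[:,2]>zt-.004]; print("nose",m.sum(),"ztop",round(zt,4),"mid",np.round((np.percentile(t[:,:2],3,0)+np.percentile(t[:,:2],97,0))/2,4),"mean",np.round(t.mean(0),4))
E
python3 - <<'E'
from h import *
p=cam("wrist"); save(p,"w2",s=1.5)
ring(p,"red",.038)
to([0.454,-0.166,0.03],75)
E
```

```text
red [241 163  29  25 249] hull@zb ((0.448042094707489, -0.1594611555337906), (0.02880782261490822, 0.029315220192074776)) cloud med [ 0.4397 -0.1559  0.0415] mid [ 0.4468 -0.1592  0.0375]
nose 379 ztop 0.0556 mid [ 0.4484 -0.1603] mean [ 0.4484 -0.1602  0.0547]
tcp [ 0.4525 -0.1614  0.2029] jaw yaw 75.15 q [-0.4  -0.3   1.91  0.    1.54 -1.71] F [0.7 1.5 0.4] w 0.7 t 4.05
turn [ 0.15  0.02 -0.02] shift(cur axes) [ 0.1729 -0.0041  0.0026] shift(final axes) [ 0.1729 -0.004   0.0026] dist 0.173
```

View pics/w2.png

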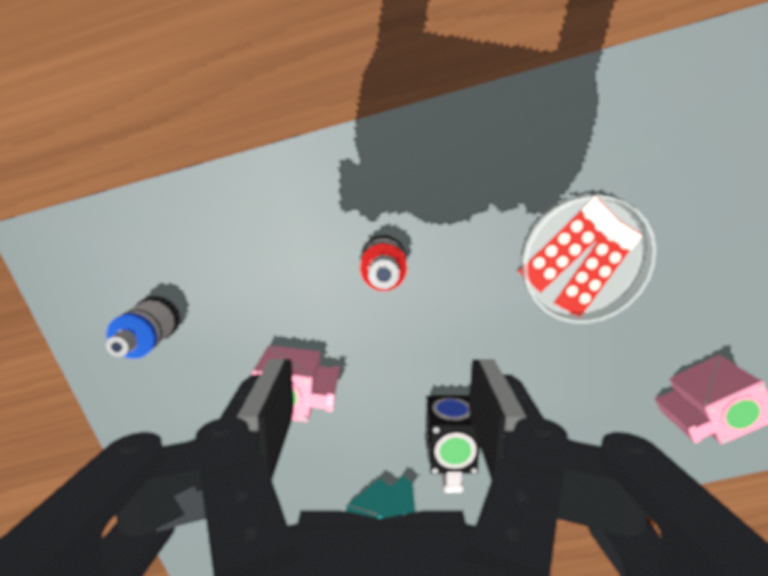

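Run:
```python
from h import *
import pickle
for n in ["scene","side"]:
    p=pickle.load(open(n+"0.pkl","rb")); print(n)
    ring(p,"red",.038);ring(p,"yellow",.042);ring(p,"blue",.046)
to([0.449,-0.162,0.06],75)
```

```text
scene
red [164 191  13  10  58] hull@zb ((0.45392894744873047, -0.1634025126695633), (0.029081916436553, 0.030664823949337006)) cloud med [ 0.4606 -0.1686  0.0398] mid [ 0.4552 -0.1637  0.039 ]
nose 55 ztop 0.055 mid [ 0.4517 -0.1628] mean [ 0.452  -0.1627  0.0535]
yellow [145 281  15  15 112] hull@zb ((0.6167182326316833, -0.331874281167984), (0.031038910150527954, 0.032389070838689804)) cloud med [ 0.6229 -0.3337  0.0436] mid [ 0.6176 -0.3321  0.0421]
nose 67 ztop 0.059 mid [ 0.6162 -0.3318] mean [ 0.6165 -0.3322  0.0577]
blue [100 232  15  13 104] hull@zb ((0.4536929428577423, -0.33764156699180603), (0.030358871445059776, 0.03210698440670967)) cloud med [ 0.4594 -0.3388  0.0479] mid [ 0.4546 -0.3371  0.0481]
nose 47 ztop 0.0624 mid [ 0.4517 -0.337 ] mean [ 0.4526 -0.337   0.0611]
side
red [205 242  14   9  69] hull@zb ((0.4505014419555664, -0.16160540282726288), (0.029202742502093315, 0.03187623992562294)) cloud med [ 0.4517 -0.1704  0.0414] mid [ 0.4502 -0.1665  0.041 ]
nose 76 ztop 0.0567 mid [ 0.4512 -0.1623] mean [ 0.4508 -0.1625  0.0553]
yellow [288 297  16  13 125] hull@zb ((0.6140267252922058, -0.33150073885917664), (0.03206861391663551, 0.03318655118346214)) cloud med [ 0.6117 -0.3388  0.0452] mid [ 0.6145 -0.3335  0.0433]
nose 90 ztop 0.0609 mid [ 0.6139 -0.3314] mean [ 0.614  -0.332   0.0594]
blue [204 303  16  15 140] hull@zb ((0.4508764147758484, -0.33631423115730286), (0.030804960057139397, 0.03308570384979248)) cloud med [ 0.4519 -0.3433  0.0493] mid [ 0.4508 -0.3374  0.0483]
nose 75 ztop 0.064 mid [ 0.4509 -0.3364] mean [ 0.4509 -0.337   0.0628]
tcp [ 0.4525 -0.1614  0.2029] jaw yaw 75.15 q [-0.4  -0.3   1.91  0.    1.54 -1.71] F [0.7 1.5 0.4] w 0.7 t 4.05
turn [ 0.15  0.02 -0.02] shift(cur axes) [ 0.1428 -0.0015 -0.0033] shift(final axes) [ 0.1429 -0.0015 -0.0032] dist 0.143
```

Request:
{"fn": "jog_arm", "kwargs": {
  "plan": [
    [[0,0,0,0.04,-0.001,-0.002,0.7],[0,0,0,0.045,0,0,0.7],[0,0,0,0.045,0,0,0.7],[0,0,0,0.025,0,0,0.7],[0,0,0,0.015,0,0,0.7],[0,0,0,0,0,0,0.3],[0,0,0,0,0,0,0.2],[0,0,0,0,0,0,0.2]]
  ],
  "newtons": 40
}}

```text
t: 4.85
tcp_pos: [0.451, -0.163, 0.0342]
orientation: [0.702, 0.091, 0.7, -0.092]
wrist_force: [1.5, 1.5, 3.6]
width: 0.347
```

Request:
{"fn": "jog_arm", "kwargs": {
  "plan": [
    [[0,0,0,0,0,0,0.2],[0,0,0,0,0,0,0.2],[0,0,0,0,0,0,0.2]]
  ]
}}

```text
t: 5.15
tcp_pos: [0.451, -0.163, 0.0342]
orientation: [0.702, 0.092, 0.7, -0.092]
wrist_force: [1.4, 3.9, 7.5]
width: 0.347
```

Request:
{"fn": "jog_arm", "kwargs": {
  "plan": [
    [[0,0,0,-0.01,0,0,0.2],[0,0,0,-0.03,0,0,0.2],[0,0,0,-0.04,0,0,0.2],[0,0,0,-0.04,0,0,0.2],[0,0,0,-0.01,0,0,0.2]]
  ]
}}

```text
t: 5.65
tcp_pos: [0.4511, -0.1635, 0.168]
orientation: [0.703, 0.091, 0.699, -0.092]
wrist_force: [-0.3, 0.6, -2.5]
width: 0.349
```

Run:
```python
from h import *
to([0.594,0.173,0.16],80)
to([0.594,0.173,0.16],75)
```

```text
tcp [ 0.4511 -0.1635  0.168 ] jaw yaw 75.09 q [-0.4  -0.29  1.96 -0.    1.47 -1.71] F [-0.3  0.6 -2.5] w 0.349 t 5.65
turn [-4.91  0.37  0.08] shift(cur axes) [0.0079 0.362  0.0514] shift(final axes) [0.008  0.3562 0.0823] dist 0.366
tcp [ 0.4511 -0.1635  0.168 ] jaw yaw 75.09 q [-0.4  -0.29  1.96 -0.    1.47 -1.71] F [-0.3  0.6 -2.5] w 0.349 t 5.65
turn [0.09 0.37 0.06] shift(cur axes) [0.0079 0.362  0.0514] shift(final axes) [0.008 0.362 0.051] dist 0.366
```

Request:
{"fn": "jog_arm", "kwargs": {
  "plan": [
    [[0,0,0,0,0.04,0.006,0.2],[0,0,0,0,0.045,0.006,0.2],[0,0,0,0,0.047,0.007,0.2],[0,0,0,0,0.047,0.007,0.2],[0,0,0,0,0.047,0.007,0.2],[0,0,0,0,0.047,0.006,0.2],[0,0,0,0,0.045,0.006,0.2],[0,0,0,0,0.044,0.006,0.2]]
  ]
}}

```text
t: 6.45
tcp_pos: [0.5926, 0.1757, 0.1624]
orientation: [0.701, 0.092, 0.701, -0.092]
wrist_force: [0.7, -0.6, -2.3]
width: 0.346
```

Request:
{"fn": "jog_arm", "kwargs": {
  "plan": [
    [[0,0,0,0,0,0,0.2],[0,0,0,0,0,0,0.2]]
  ]
}}

```text
t: 6.65
tcp_pos: [0.5922, 0.1744, 0.1619]
orientation: [0.701, 0.091, 0.702, -0.091]
wrist_force: [-0.2, -0.6, -2.4]
width: 0.35
```

Run:
```python
from h import *
import pickle
p=cam("wrist"); save(p,"w3",s=1.5); pickle.dump(p,open("w3.pkl","wb"))
to([0.594,0.173,0.045],75)
```

```text
tcp [0.5921 0.1736 0.1621] jaw yaw 75.11 q [ 0.24  0.03  1.68 -0.    1.44 -1.07] F [-0.8 -1.  -1. ] w 0.345 t 6.7
turn [ 0.11 -0.04  0.04] shift(cur axes) [0.1171 0.     0.0021] shift(final axes) [ 0.1171 -0.      0.002 ] dist 0.117
```

View pics/w3.png

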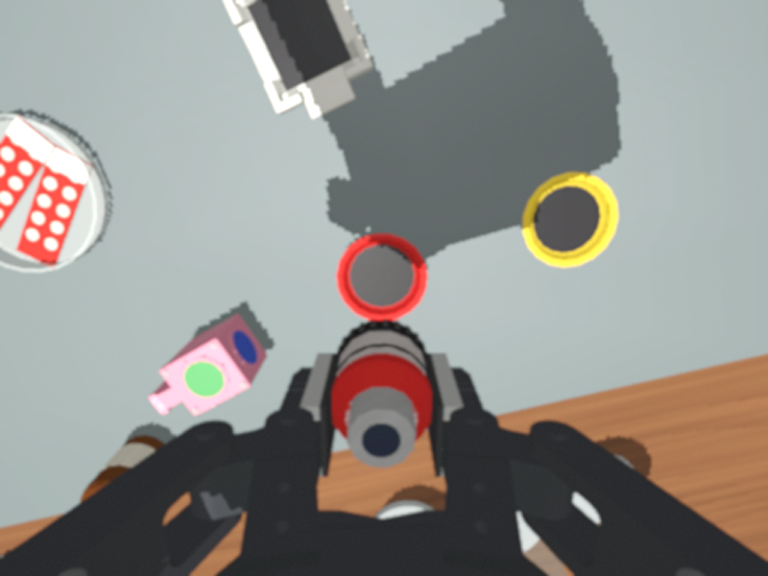

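Request:
{"fn": "jog_arm", "kwargs": {
  "plan": [
    [[0,0,0,0.03,0,0.001,0.2],[0,0,0,0.04,0,0,0.2],[0,0,0,0.03,0,0,0.2],[0,0,0,0.015,0,0,0.2],[0,0,0,0.003,0,0,0.2],[0,0,0,0.003,0,0,0.2],[0,0,0,0,0,0,0.2]]
  ]
}}

```text
t: 7.4
tcp_pos: [0.594, 0.1735, 0.0428]
orientation: [0.702, 0.092, 0.701, -0.092]
wrist_force: [0.5, 0.1, -2.4]
width: 0.347
```

Request:
{"fn": "jog_arm", "kwargs": {
  "plan": [
    [[0,0,0,0.002,0,0,0.2],[0,0,0,0.002,0,0,0.2],[0,0,0,0,0,0,0.2]]
  ]
}}

```text
t: 7.7
tcp_pos: [0.5933, 0.1736, 0.0375]
orientation: [0.701, 0.092, 0.701, -0.092]
wrist_force: [0.8, 0.1, -1.9]
width: 0.349
```

Request:
{"fn": "jog_arm", "kwargs": {
  "plan": [
    [[0,0,0,0.001,0,0,0.2],[0,0,0,0,0,0,0.2]]
  ]
}}

```text
t: 7.9
tcp_pos: [0.5936, 0.1736, 0.0372]
orientation: [0.701, 0.092, 0.701, -0.092]
wrist_force: [-3.5, -1.0, 6.4]
width: 0.347
```

Request:
{"fn": "jog_arm", "kwargs": {
  "plan": [
    [[0,0,0,0,0,0,0.4],[0,0,0,0,0,0,0.5],[0,0,0,0,0,0,0.65],[0,0,0,-0.01,0,0,0.7],[0,0,0,-0.03,0,0,0.7],[0,0,0,-0.045,0,0,0.7],[0,0,0,-0.045,0,0,0.7],[0,0,0,-0.02,0,0,0.7]]
  ]
}}

```text
t: 8.7
tcp_pos: [0.5942, 0.1738, 0.1921]
orientation: [0.703, 0.092, 0.699, -0.091]
wrist_force: [1.1, 0.1, -1.0]
width: 0.7
```

Run:
```python
from h import *
p=cam("scene"); save(p,"s2",(220,60,380,220),4); ring(p,"red",.041)
to([0.615,-0.332,0.20],75)
```

```text
red [301 151  12   9  59] hull@zb ((0.5951178669929504, 0.1691855490207672), (0.03036724403500557, 0.03182651847600937)) cloud med [0.6001 0.1628 0.0422] mid [0.5938 0.1702 0.0392]
nose 54 ztop 0.0575 mid [0.5927 0.1711] mean [0.5932 0.1708 0.0563]
tcp [0.5947 0.1739 0.194 ] jaw yaw 75.1 q [ 0.24  0.01  1.64 -0.    1.48 -1.07] F [-0.1 -0.3  2.6] w 0.698 t 8.75
turn [ 0.1   0.39 -0.22] shift(cur axes) [-0.0068 -0.4837  0.1498] shift(final axes) [-0.006  -0.4834  0.1505] dist 0.506
```

View pics/s2.png

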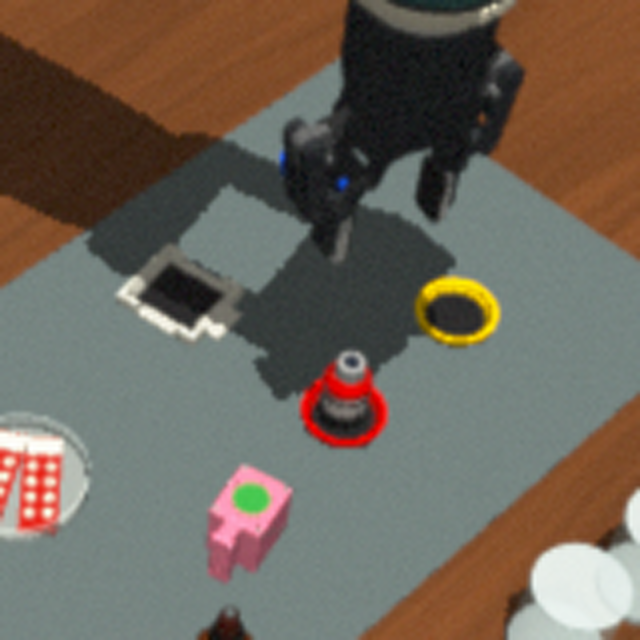

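Request:
{"fn": "jog_arm", "kwargs": {
  "plan": [
    [[0,0,0,0,-0.044,0.0137,0.7],[0,0,0,0,-0.044,0.0137,0.7],[0,0,0,0,-0.044,0.0137,0.7],[0,0,0,0,-0.044,0.0137,0.7],[0,0,0,0,-0.044,0.0137,0.7],[0,0,0,0,-0.044,0.0137,0.7],[0,0,0,0,-0.044,0.0137,0.7],[0,0,0,0,-0.044,0.0137,0.7]]
  ]
}}

```text
t: 9.55
tcp_pos: [0.6084, -0.1967, 0.187]
orientation: [0.701, 0.092, 0.701, -0.092]
wrist_force: [0.6, 0.3, -0.2]
width: 0.696
```

Request:
{"fn": "jog_arm", "kwargs": {
  "plan": [
    [[0,0,0,0,-0.044,0.0137,0.7],[0,0,0,0,-0.044,0.0137,0.7],[0,0,0,0,-0.043,0.0137,0.7],[0,0,0,0,0,0,0.7],[0,0,0,0,0,0,0.7]]
  ]
}}

```text
t: 10.05
tcp_pos: [0.6144, -0.3328, 0.1862]
orientation: [0.701, 0.092, 0.701, -0.092]
wrist_force: [-0.3, 0.4, 0.4]
width: 0.697
```

Run:
```python
from h import *
p=cam("wrist"); save(p,"w4",s=1.5); ring(p,"yellow",.042)
to([0.614,-0.331,0.037],75)
```

```text
yellow [242 168  31  31 424] hull@zb ((0.6123564839363098, -0.3294643461704254), (0.03042447939515114, 0.031017187982797623)) cloud med [ 0.6051 -0.3266  0.0454] mid [ 0.6121 -0.3293  0.0391]
nose 369 ztop 0.0596 mid [ 0.6125 -0.3299] mean [ 0.6124 -0.3298  0.0587]
tcp [ 0.6146 -0.3318  0.1864] jaw yaw 75.07 q [-0.53  0.19  1.46  0.    1.49 -1.84] F [-0.   0.6  0.3] w 0.694 t 10.1
turn [ 0.07 -0.01 -0.02] shift(cur axes) [ 0.1494  0.0006 -0.0007] shift(final axes) [ 0.1494  0.0006 -0.0008] dist 0.149
```

View pics/w4.png

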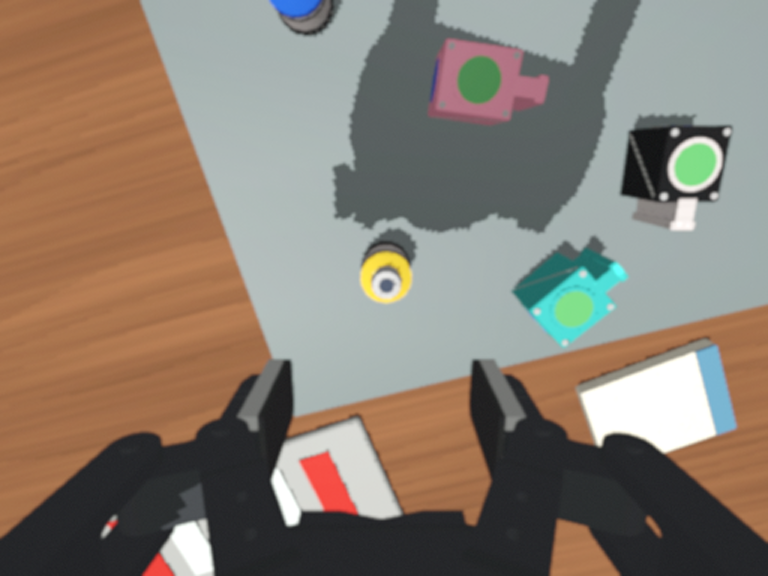

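Request:
{"fn": "jog_arm", "kwargs": {
  "plan": [
    [[0,0,0,0.04,0.001,-0.001,0.7],[0,0,0,0.045,0,0,0.7],[0,0,0,0.04,0,0,0.7],[0,0,0,0.018,0,0,0.7],[0,0,0,0.007,0,0,0.7],[0,0,0,0,0,0,0.3],[0,0,0,0,0,0,0.2],[0,0,0,0,0,0,0.2]]
  ]
}}

```text
t: 10.9
tcp_pos: [0.615, -0.3312, 0.0389]
orientation: [0.702, 0.091, 0.7, -0.092]
wrist_force: [0.1, 1.2, 6.3]
width: 0.345
```

Request:
{"fn": "jog_arm", "kwargs": {
  "plan": [
    [[0,0,0,0,0,0,0.2],[0,0,0,0,0,0,0.2],[0,0,0,0,0,0,0.2]]
  ]
}}

```text
t: 11.2
tcp_pos: [0.615, -0.3312, 0.039]
orientation: [0.702, 0.091, 0.7, -0.092]
wrist_force: [0.3, 1.8, 7.2]
width: 0.345
```

Request:
{"fn": "jog_arm", "kwargs": {
  "plan": [
    [[0,0,0,-0.01,0,0,0.2],[0,0,0,-0.03,0,0,0.2],[0,0,0,-0.04,0,0,0.2],[0,0,0,-0.04,0,0,0.2],[0,0,0,-0.01,0,0,0.2]]
  ]
}}

```text
t: 11.7
tcp_pos: [0.6152, -0.3315, 0.1733]
orientation: [0.704, 0.091, 0.699, -0.093]
wrist_force: [0.4, -0.7, -1.1]
width: 0.344
```

Run:
```python
from h import *
to([0.588,0.2955,0.17],75)
```

```text
tcp [ 0.6152 -0.3315  0.1733] jaw yaw 75.09 q [-0.53  0.19  1.48 -0.    1.46 -1.84] F [ 0.4 -0.7 -1.1] w 0.344 t 11.7
turn [0.09 0.41 0.12] shift(cur axes) [ 0.0007  0.5989 -0.1876] shift(final axes) [ 0.0033  0.5986 -0.1885] dist 0.628
```

Request:
{"fn": "jog_arm", "kwargs": {
  "plan": [
    [[0,0,0,0,0.038,-0.012,0.2],[0,0,0,0,0.043,-0.0135,0.2],[0,0,0,0,0.043,-0.0135,0.2],[0,0,0,0,0.043,-0.0135,0.2],[0,0,0,0,0.043,-0.0135,0.2],[0,0,0,0,0.043,-0.0135,0.2],[0,0,0,0,0.043,-0.0135,0.2],[0,0,0,0,0.043,-0.0135,0.2]]
  ]
}}

```text
t: 12.5
tcp_pos: [0.5978, 0.0259, 0.167]
orientation: [0.701, 0.092, 0.701, -0.092]
wrist_force: [0.6, -0.1, -1.4]
width: 0.346
```

Request:
{"fn": "jog_arm", "kwargs": {
  "plan": [
    [[0,0,0,0,0.043,-0.0135,0.2],[0,0,0,0,0.043,-0.0135,0.2],[0,0,0,0,0.043,-0.0135,0.2],[0,0,0,0,0.043,-0.0135,0.2],[0,0,0,0,0.043,-0.0135,0.2],[0,0,0,0,0.043,-0.0135,0.2],[0,0,0,0,0,0,0.2],[0,0,0,0,0,0,0.2]]
  ]
}}

```text
t: 13.3
tcp_pos: [0.5861, 0.2951, 0.1665]
orientation: [0.701, 0.091, 0.701, -0.091]
wrist_force: [0.1, 0.8, -1.2]
width: 0.347
```

Run:
```python
from h import *
p=cam("wrist"); save(p,"w5",s=1.5)
to([0.588,0.2955,0.045],75)
```

```text
tcp [0.5863 0.2942 0.1665] jaw yaw 75.12 q [ 0.43  0.11  1.59 -0.    1.45 -0.88] F [ 1.3  0.  -1.3] w 0.349 t 13.35
turn [0.12 0.01 0.02] shift(cur axes) [0.1215 0.0017 0.0013] shift(final axes) [0.1215 0.0017 0.0013] dist 0.122
```

View pics/w5.png

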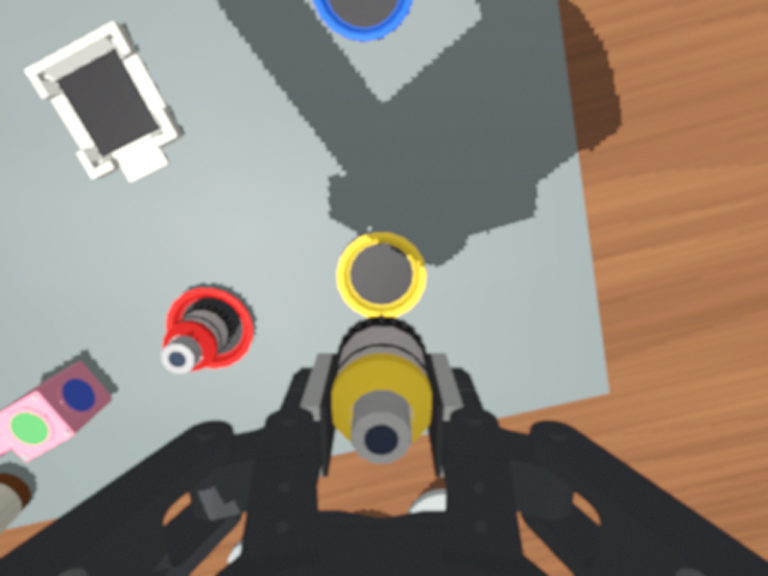

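Request:
{"fn": "jog_arm", "kwargs": {
  "plan": [
    [[0,0,0,0.03,0.001,0.001,0.2],[0,0,0,0.04,0,0,0.2],[0,0,0,0.03,0,0,0.2],[0,0,0,0.015,0,0,0.2],[0,0,0,0.003,0,0,0.2],[0,0,0,0.002,0,0,0.2],[0,0,0,0,0,0,0.2],[0,0,0,0,0,0,0.2]]
  ]
}}

```text
t: 14.15
tcp_pos: [0.5883, 0.2953, 0.048]
orientation: [0.702, 0.092, 0.701, -0.091]
wrist_force: [0.6, -0.0, -1.1]
width: 0.347
```

Request:
{"fn": "jog_arm", "kwargs": {
  "plan": [
    [[0,0,0,0.002,0,0,0.2],[0,0,0,0,0,0,0.2]]
  ]
}}

```text
t: 14.35
tcp_pos: [0.5877, 0.2952, 0.0447]
orientation: [0.701, 0.092, 0.701, -0.092]
wrist_force: [0.6, 0.6, -1.3]
width: 0.344
```

Request:
{"fn": "jog_arm", "kwargs": {
  "plan": [
    [[0,0,0,0.0015,0,0,0.2],[0,0,0,0.001,0,0,0.2],[0,0,0,0,0,0,0.2]]
  ]
}}

```text
t: 14.65
tcp_pos: [0.5877, 0.2952, 0.042]
orientation: [0.701, 0.092, 0.701, -0.092]
wrist_force: [-0.3, 0.0, 1.4]
width: 0.348
```

Request:
{"fn": "jog_arm", "kwargs": {
  "plan": [
    [[0,0,0,0.0005,0,0,0.2],[0,0,0,0,0,0,0.4],[0,0,0,0,0,0,0.5],[0,0,0,0,0,0,0.65],[0,0,0,-0.02,0,0,0.7],[0,0,0,-0.045,0,0,0.7],[0,0,0,-0.045,0,0,0.7],[0,0,0,-0.04,0,0,0.7]]
  ]
}}

```text
t: 15.45
tcp_pos: [0.5876, 0.2951, 0.1937]
orientation: [0.701, 0.092, 0.701, -0.092]
wrist_force: [-0.2, 1.0, -0.3]
width: 0.7
```

Run:
```python
from h import *
p=cam("scene"); save(p,"s3",(220,60,380,220),4); ring(p,"yellow",.045); ring(p,"red",.041)
to([0.451,-0.3365,0.20],75)
```

```text
yellow [330 124  13  10  70] hull@zb ((0.5891268253326416, 0.28999075293540955), (0.032425228506326675, 0.03453856706619263)) cloud med [0.593  0.2846 0.046 ] mid [0.5878 0.2901 0.041 ]
nose 38 ztop 0.0621 mid [0.5878 0.2924] mean [0.5882 0.2926 0.0605]
red [301 152  12   8  56] hull@zb ((0.5962187647819519, 0.16791924834251404), (0.026895463466644287, 0.030779916793107986)) cloud med [0.6005 0.1623 0.0414] mid [0.5959 0.1679 0.038 ]
nose 52 ztop 0.0576 mid [0.5931 0.1715] mean [0.5929 0.1712 0.0562]
tcp [0.5891 0.2958 0.2012] jaw yaw 75.1 q [ 0.43  0.09  1.55  0.    1.49 -0.88] F [ 0.9 -0.6  7. ] w 0.697 t 15.5
turn [ 0.1   0.39 -0.32] shift(cur axes) [-0.0022 -0.6465  0.0292] shift(final axes) [ 0.0012 -0.6465  0.0303] dist 0.647
```

View pics/s3.png

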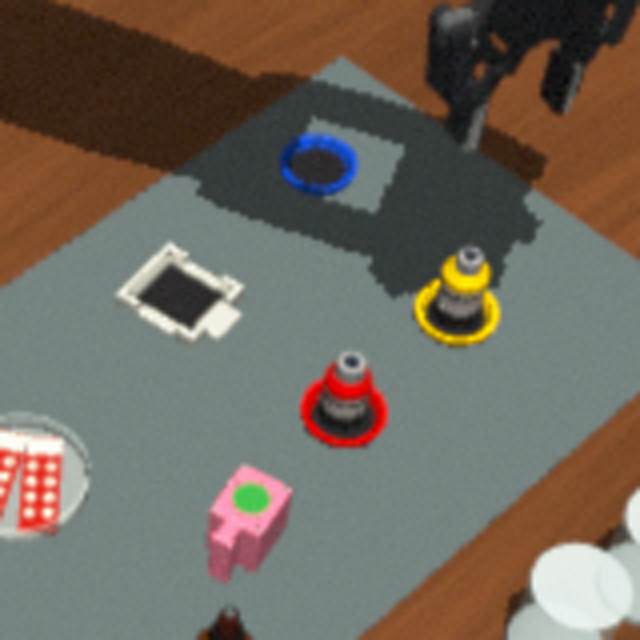

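Request:
{"fn": "jog_arm", "kwargs": {
  "plan": [
    [[0,0,0,0,-0.046,0.002,0.7],[0,0,0,0,-0.046,0.002,0.7],[0,0,0,0,-0.046,0.002,0.7],[0,0,0,0,-0.046,0.002,0.7],[0,0,0,0,-0.046,0.002,0.7],[0,0,0,0,-0.046,0.002,0.7],[0,0,0,0,-0.046,0.002,0.7],[0,0,0,0,-0.046,0.002,0.7]]
  ]
}}

```text
t: 16.3
tcp_pos: [0.5076, -0.0663, 0.1913]
orientation: [0.701, 0.092, 0.701, -0.092]
wrist_force: [1.1, 0.4, 0.1]
width: 0.695
```

Request:
{"fn": "jog_arm", "kwargs": {
  "plan": [
    [[0,0,0,0,-0.046,0.002,0.7],[0,0,0,0,-0.046,0.002,0.7],[0,0,0,0,-0.046,0.002,0.7],[0,0,0,0,-0.046,0.002,0.7],[0,0,0,0,-0.046,0.002,0.7],[0,0,0,0,-0.046,0.002,0.7],[0,0,0,0,0,0,0.7],[0,0,0,0,0,0,0.7]]
  ]
}}

```text
t: 17.1
tcp_pos: [0.4486, -0.3351, 0.1909]
orientation: [0.701, 0.093, 0.701, -0.092]
wrist_force: [-0.6, -0.4, -0.4]
width: 0.696
```

Run:
```python
from h import *
p=cam("wrist"); save(p,"w6",s=1.5); ring(p,"blue",.046)
to([0.451,-0.3365,0.04],75)
```

```text
blue [239 171  32  32 509] hull@zb ((0.4489569067955017, -0.33468982577323914), (0.029689693823456764, 0.03115539811551571)) cloud med [ 0.4432 -0.3327  0.0494] mid [ 0.4485 -0.3345  0.0448]
nose 286 ztop 0.0636 mid [ 0.4489 -0.3351] mean [ 0.4487 -0.3351  0.0627]
tcp [ 0.4489 -0.3343  0.191 ] jaw yaw 75.05 q [-0.69 -0.11  1.77  0.    1.49 -2.  ] F [0.4 0.9 0.7] w 0.699 t 17.15
turn [ 0.05 -0.02 -0.02] shift(cur axes) [ 0.151  -0.0016  0.0026] shift(final axes) [ 0.151  -0.0016  0.0026] dist 0.151
```

View pics/w6.png

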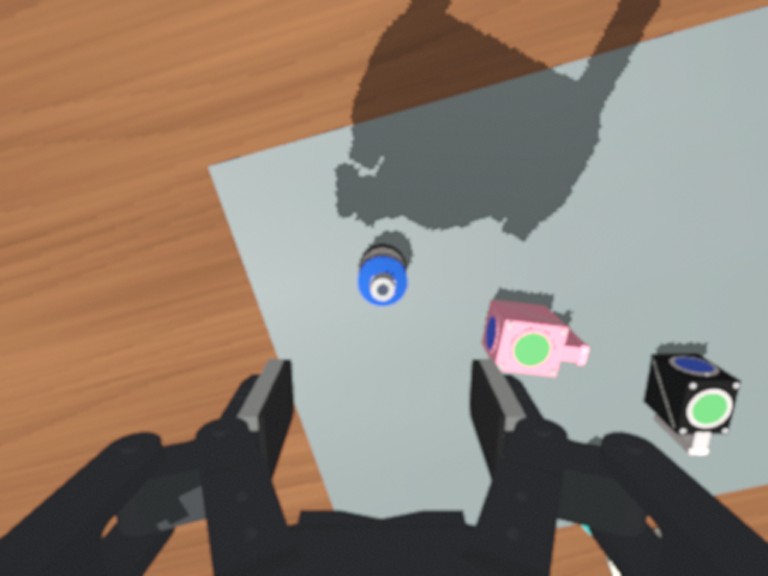

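Request:
{"fn": "jog_arm", "kwargs": {
  "plan": [
    [[0,0,0,0.04,-0.001,0.002,0.7],[0,0,0,0.045,0,0,0.7],[0,0,0,0.04,0,0,0.7],[0,0,0,0.018,0,0,0.7],[0,0,0,0.009,0,0,0.7],[0,0,0,0,0,0,0.3],[0,0,0,0,0,0,0.2],[0,0,0,0,0,0,0.2]]
  ]
}}

```text
t: 17.95
tcp_pos: [0.4514, -0.3362, 0.041]
orientation: [0.702, 0.091, 0.7, -0.092]
wrist_force: [1.2, 1.6, 2.7]
width: 0.347
```

Request:
{"fn": "jog_arm", "kwargs": {
  "plan": [
    [[0,0,0,0,0,0,0.2],[0,0,0,0,0,0,0.2],[0,0,0,0,0,0,0.2]]
  ]
}}

```text
t: 18.25
tcp_pos: [0.4514, -0.3363, 0.041]
orientation: [0.702, 0.091, 0.7, -0.092]
wrist_force: [1.3, 4.0, 8.1]
width: 0.346
```

Request:
{"fn": "jog_arm", "kwargs": {
  "plan": [
    [[0,0,0,-0.01,0,0,0.2],[0,0,0,-0.03,0,0,0.2],[0,0,0,-0.04,0,0,0.2],[0,0,0,-0.04,0,0,0.2],[0,0,0,-0.01,0,0,0.2]]
  ]
}}

```text
t: 18.75
tcp_pos: [0.4516, -0.3368, 0.1751]
orientation: [0.703, 0.091, 0.699, -0.093]
wrist_force: [0.0, -0.4, -1.2]
width: 0.348
```

Run:
```python
from h import *
to([0.426,0.3265,0.17],75)
```

```text
tcp [ 0.4516 -0.3368  0.1751] jaw yaw 75.09 q [-0.69 -0.1   1.78 -0.    1.45 -2.  ] F [ 0.  -0.4 -1.2] w 0.348 t 18.75
turn [0.09 0.34 0.16] shift(cur axes) [ 0.0022  0.6344 -0.1955] shift(final axes) [ 0.0051  0.6341 -0.1964] dist 0.664
```

Request:
{"fn": "jog_arm", "kwargs": {
  "plan": [
    [[0,0,0,0,0.038,-0.012,0.2],[0,0,0,0,0.043,-0.0133,0.2],[0,0,0,0,0.043,-0.0133,0.2],[0,0,0,0,0.043,-0.0133,0.2],[0,0,0,0,0.043,-0.0133,0.2],[0,0,0,0,0.043,-0.0133,0.2],[0,0,0,0,0.043,-0.0133,0.2],[0,0,0,0,0.043,-0.0133,0.2]]
  ]
}}

```text
t: 19.55
tcp_pos: [0.4356, 0.0203, 0.1695]
orientation: [0.701, 0.092, 0.701, -0.092]
wrist_force: [0.4, 0.8, -1.2]
width: 0.347
```

Request:
{"fn": "jog_arm", "kwargs": {
  "plan": [
    [[0,0,0,0,0.043,-0.0133,0.2],[0,0,0,0,0.043,-0.0133,0.2],[0,0,0,0,0.043,-0.0133,0.2],[0,0,0,0,0.043,-0.0133,0.2],[0,0,0,0,0.043,-0.0133,0.2],[0,0,0,0,0.043,-0.0133,0.2],[0,0,0,0,0.038,-0.0115,0.2],[0,0,0,0,0,0,0.2]]
  ]
}}

```text
t: 20.35
tcp_pos: [0.4234, 0.3316, 0.1689]
orientation: [0.701, 0.091, 0.702, -0.091]
wrist_force: [-1.0, -0.7, -1.4]
width: 0.35
```

Run:
```python
from h import *
p=cam("wrist"); save(p,"w7",s=1.5)
to([0.426,0.3265,0.05],75)
```

```text
tcp [0.4236 0.3297 0.1688] jaw yaw 75.25 q [ 0.61 -0.15  1.84 -0.    1.46 -0.7 ] F [-0.4  0.2 -1.9] w 0.346 t 20.4
turn [ 0.25 -0.05  0.06] shift(cur axes) [ 0.1188 -0.0024  0.0032] shift(final axes) [ 0.1188 -0.0025  0.0032] dist 0.119
```

View pics/w7.png

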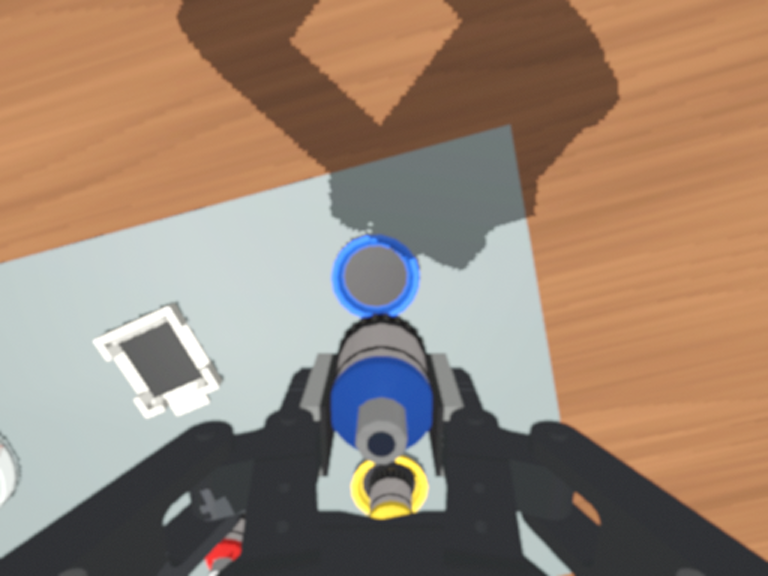

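Request:
{"fn": "jog_arm", "kwargs": {
  "plan": [
    [[0,0,0,0.03,-0.002,0.002,0.2],[0,0,0,0.04,0,0,0.2],[0,0,0,0.03,0,0,0.2],[0,0,0,0.015,0,0,0.2],[0,0,0,0.003,0,0,0.2],[0,0,0,0.002,0,0,0.2],[0,0,0,0,0,0,0.2],[0,0,0,0,0,0,0.2]]
  ]
}}

```text
t: 21.2
tcp_pos: [0.4262, 0.3261, 0.0508]
orientation: [0.702, 0.092, 0.701, -0.091]
wrist_force: [0.4, -0.3, -1.5]
width: 0.348
```

Request:
{"fn": "jog_arm", "kwargs": {
  "plan": [
    [[0,0,0,0.002,0,0,0.2],[0,0,0,0,0,0,0.2]]
  ]
}}

```text
t: 21.4
tcp_pos: [0.4257, 0.3259, 0.0476]
orientation: [0.701, 0.092, 0.701, -0.092]
wrist_force: [0.3, 0.6, -1.1]
width: 0.351
```

Request:
{"fn": "jog_arm", "kwargs": {
  "plan": [
    [[0,0,0,0.002,0,0,0.2],[0,0,0,0.001,0,0,0.2],[0,0,0,0,0,0,0.2]]
  ]
}}

```text
t: 21.7
tcp_pos: [0.4255, 0.3257, 0.0441]
orientation: [0.701, 0.092, 0.701, -0.092]
wrist_force: [-0.0, 0.1, -2.7]
width: 0.349
```

Request:
{"fn": "jog_arm", "kwargs": {
  "plan": [
    [[0,0,0,0.0007,0,0,0.2],[0,0,0,0,0,0,0.2]]
  ]
}}

```text
t: 21.9
tcp_pos: [0.4257, 0.3258, 0.044]
orientation: [0.701, 0.092, 0.701, -0.092]
wrist_force: [-2.6, -2.3, 3.7]
width: 0.344
```

Request:
{"fn": "jog_arm", "kwargs": {
  "plan": [
    [[0,0,0,0,0,0,0.4],[0,0,0,0,0,0,0.5],[0,0,0,0,0,0,0.65],[0,0,0,-0.02,0,0,0.7],[0,0,0,-0.045,0,0,0.7],[0,0,0,-0.045,0,0,0.7],[0,0,0,-0.04,0,0,0.7],[0,0,0,0,0,0,0.7]]
  ]
}}

```text
t: 22.7
tcp_pos: [0.4271, 0.3268, 0.1998]
orientation: [0.703, 0.094, 0.699, -0.09]
wrist_force: [1.0, 0.1, -0.9]
width: 0.7
```

Run:
```python
from h import *
import pickle
p=cam("scene"); save(p,"s4",(220,60,380,220),4); ring(p,"blue",.049)
p=cam("wrist"); save(p,"w8",s=1.5); pickle.dump(p,open("w8.pkl","wb"))
to([0.594,-0.143,0.20],76)
```

```text
blue [295  87  11   8  59] hull@zb ((0.4265771210193634, 0.32218241691589355), (0.030630432069301605, 0.03453440964221954)) cloud med [0.4318 0.3166 0.05  ] mid [0.4261 0.3243 0.0504]
nose 25 ztop 0.066 mid [0.4261 0.3227] mean [0.4261 0.323  0.0648]
tcp [0.4259 0.3259 0.1944] jaw yaw 75.09 q [ 0.61 -0.17  1.81  0.    1.5  -0.7 ] F [-0.7 -1.1 -0.8] w 0.7 t 22.8
turn [-0.91  0.06 -0.07] shift(cur axes) [-0.0059 -0.4099  0.2831] shift(final axes) [-0.0056 -0.4143  0.2766] dist 0.498
```

View pics/s4.png

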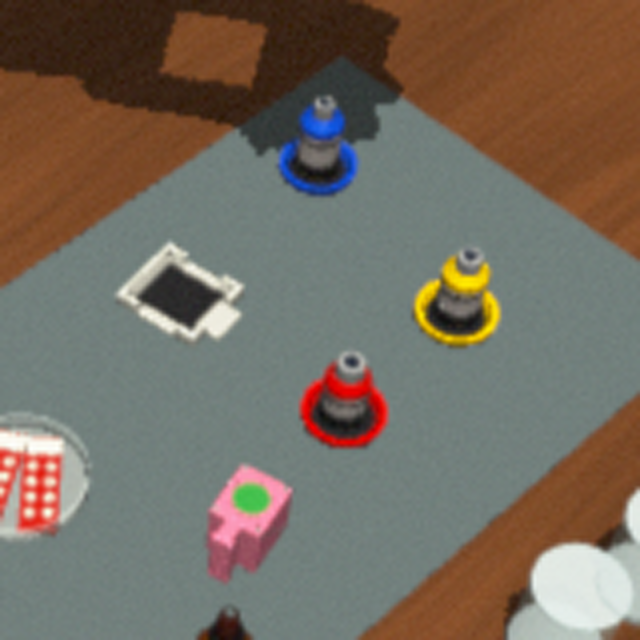

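View pics/w8.png

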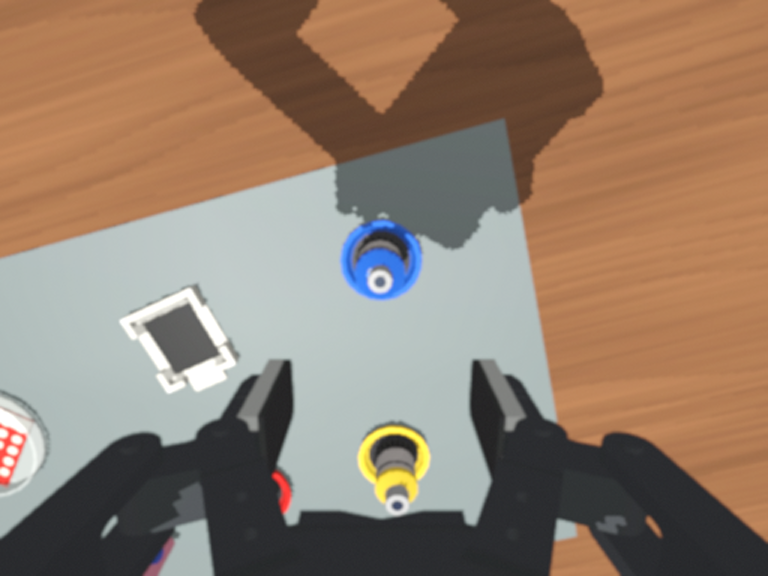

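Request:
{"fn": "jog_arm", "kwargs": {
  "plan": [
    [[0,0,0,0,-0.0375,0.015,0.7],[0,0,0,0,-0.0375,0.015,0.7],[0,0,0,0,-0.0375,0.015,0.7],[0,0,0,0,-0.0375,0.015,0.7],[0,0,0,0,0,0,0.7],[0,0,0,0,0,0,0.7]]
  ]
}}

```text
t: 23.4
tcp_pos: [0.4449, 0.1647, 0.1925]
orientation: [0.701, 0.092, 0.702, -0.093]
wrist_force: [0.7, 0.4, 0.4]
width: 0.7
```

Run:
```python
from h import *
import pickle
p=cam("wrist"); save(p,"w9",(195,125,315,225),6); pickle.dump(p,open("w9.pkl","wb"))
save(pickle.load(open("scene0.pkl","rb")),"nest_c",(240,110,290,160),12)
save(pickle.load(open("side0.pkl","rb")),"nest_s",(190,148,240,188),14)
to([0.594,-0.143,0.20],76)
```

```text
tcp [0.4448 0.1655 0.1926] jaw yaw 75.05 q [ 0.3  -0.31  1.93  0.    1.52 -1.01] F [-0.2 -0.1 -0.6] w 0.703 t 23.45
turn [-0.95 -0.07  0.03] shift(cur axes) [-0.0075 -0.2596  0.2237] shift(final axes) [-0.0074 -0.2632  0.2194] dist 0.343
```

View pics/w9.png

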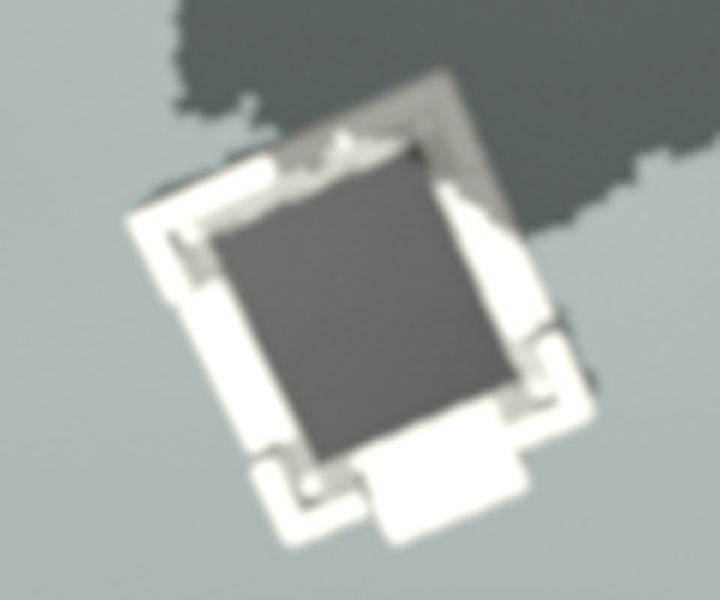

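View pics/nest_c.png

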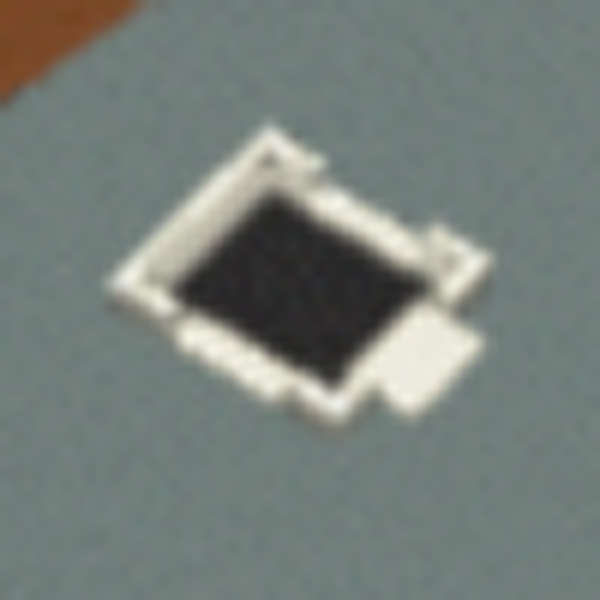

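View pics/nest_s.png

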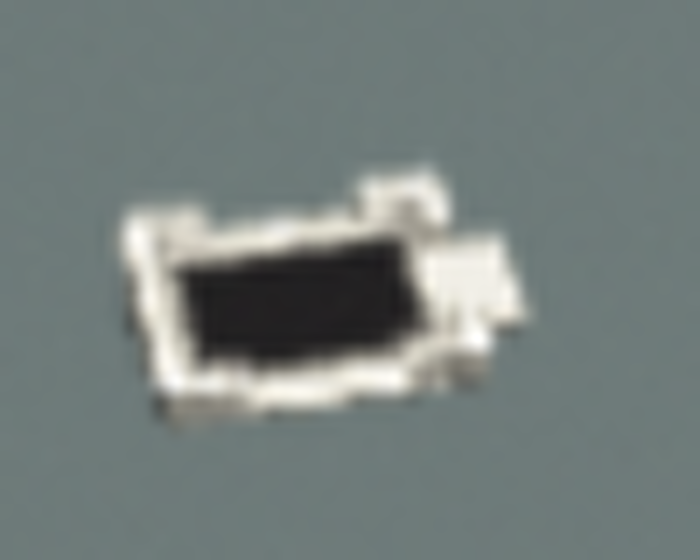

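Run:
```python
from h import *
import pickle
for f_,o,s,z,L in [("w9",(195,125),6,.010,[(128,220),(443,70),(598,405),(290,550)]),("w9",(195,125),6,.003,[(215,238),(415,150),(518,380),(318,463)]),
  ("scene0",(240,110),12,.010,[(108,282),(268,122),(492,258),(338,415)]),("side0",(190,148),14,.010,[(165,388),(122,210),(440,168),(492,332)])]:
    p=pickle.load(open(f_+".pkl","rb"))
    W=np.array([atz(p,(a/s+o[0]-.5+.5/s,b/s+o[1]-.5+.5/s),z)[:2] for a,b in L]); print(f_,"c",W.mean(0).round(4))
    e=np.diff(np.vstack([W,W[:1]]),axis=0); print(np.linalg.norm(e,axis=1).round(4),np.degrees(np.arctan2(e[:,1],e[:,0])).round(1))
```

```text
w9 c [0.4456 0.1658]
[0.0594 0.065  0.0613 0.0664] [ 100.3   10.7  -78.4 -170.9]
w9 c [0.4462 0.166 ]
[0.0383 0.0456 0.0394 0.0454] [  98.8    9.5  -81.5 -171.9]
scene0 c [0.4476 0.1628]
[0.0622 0.066  0.0595 0.0651] [  99.9    7.9  -81.  -169.7]
side0 c [0.4477 0.1695]
[0.0616 0.0664 0.058  0.0666] [  99.3    8.1  -80.5 -168.8]
```

Request:
{"fn": "jog_arm", "kwargs": {
  "plan": [
    [[0,0,0,0,-0.033,0.028,0.7],[0,0,0,0,-0.033,0.028,0.7],[0,0,0,0,-0.033,0.028,0.7],[0,0,0,0,-0.033,0.028,0.7],[0,0,0,0,-0.033,0.028,0.7],[0,0,0,0,-0.033,0.028,0.7],[0,0,0,0,-0.033,0.028,0.7],[0,0,0,0,-0.031,0.027,0.7]]
  ]
}}

```text
t: 24.25
tcp_pos: [0.5941, -0.1456, 0.1927]
orientation: [0.701, 0.091, 0.702, -0.091]
wrist_force: [1.7, 1.4, 1.1]
width: 0.698
```

Request:
{"fn": "jog_arm", "kwargs": {
  "plan": [
    [[0,0,0,0,0,0,0.7],[0,0,0,0,0,0,0.7]]
  ]
}}

```text
t: 24.45
tcp_pos: [0.5935, -0.1445, 0.1923]
orientation: [0.7, 0.092, 0.702, -0.091]
wrist_force: [-0.5, 0.3, 0.1]
width: 0.7
```

Run:
```python
from h import *
import pickle
p=cam("wrist"); save(p,"w10",s=1.5); save(p,"w10c",(205,135,305,235),6); pickle.dump(p,open("w10.pkl","wb"))
C=cloud(p); H=cv2.cvtColor(p["image"],cv2.COLOR_RGB2HSV).astype(int)
m=(np.linalg.norm(C[...,:2]-[.596,-.146],axis=-1)<.03)&(H[...,0]>45)&(H[...,0]<75)&(H[...,1]>80)&(C[...,2]>.03); px=np.argwhere(m)[:,::-1]
e=cv2.fitEllipse(cv2.convexHull(px.astype(np.int32))); print(e, atz(p,e[0],.044), C[m].mean(0))
m=(np.linalg.norm(C[...,:2]-[.596,-.146],axis=-1)<.05)&(C[...,2]>.038)&(C[...,2]<.06); print(cv2.minAreaRect(C[m][:,:2].astype(np.float32)))
to([0.594,-0.145,0.04],76)
```

```text
((228.9698028564453, 227.05313110351562), (38.992462158203125, 119.49625396728516), 32.18099594116211) [ 0.6275873  -0.17900735  0.044     ] [ 0.59325431 -0.14627554  0.05565078]
((0.600833535194397, -0.1463412642478943), (0.035691555589437485, 0.058246634900569916), 76.15511322021484)
tcp [ 0.5933 -0.1439  0.1927] jaw yaw 75.15 q [-0.28 -0.    1.66  0.    1.49 -1.59] F [ 0.1 -0.3  0.3] w 0.7 t 24.5
turn [-0.85 -0.08 -0.02] shift(cur axes) [ 0.1527 -0.0009  0.0012] shift(final axes) [ 0.1527 -0.0009  0.001 ] dist 0.153
```

View pics/w10.png

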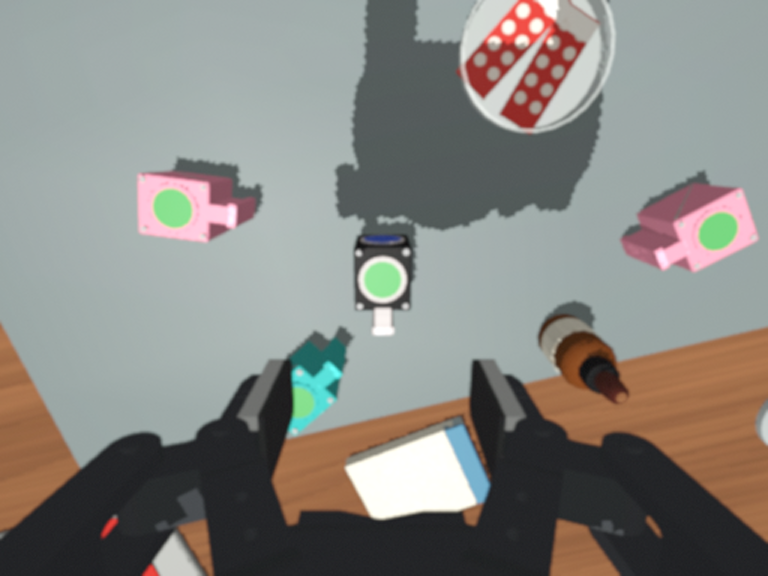

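View pics/w10c.png

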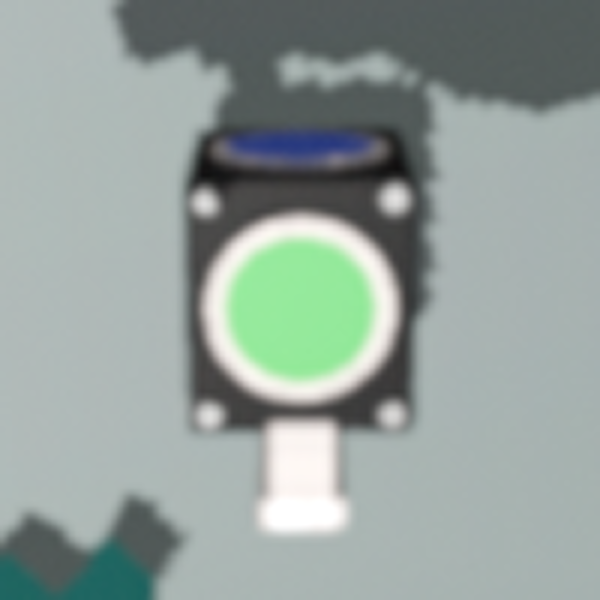

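Run:
```python
from h import *
import pickle
p=pickle.load(open("w10.pkl","rb"))
print(atz(p,(300/6+205-.42,308/6+135-.42),.044))
to([0.595,-0.145,0.03],75.3)
```

```text
[ 0.59372412 -0.1440681   0.044     ]
tcp [ 0.5933 -0.1439  0.1927] jaw yaw 75.15 q [-0.28 -0.    1.66  0.    1.49 -1.59] F [ 0.1 -0.3  0.3] w 0.7 t 24.5
turn [-0.15 -0.08 -0.02] shift(cur axes) [ 0.1627 -0.0007  0.0022] shift(final axes) [ 0.1627 -0.0006  0.002 ] dist 0.163
```

Request:
{"fn": "jog_arm", "kwargs": {
  "plan": [
    [[0,0,0,0.04,-0.001,0.002,0.7],[0,0,0,0.045,0,0,0.7],[0,0,0,0.045,0,0,0.7],[0,0,0,0.02,0,0,0.7],[0,0,0,0.01,0,0,0.7],[0,0,0,0,0,0,0.7],[0,0,0,0,0,0,0.6]]
  ]
}}

```text
t: 25.2
tcp_pos: [0.5955, -0.1461, 0.0352]
orientation: [0.702, 0.091, 0.701, -0.092]
wrist_force: [0.3, 0.1, -0.2]
width: 0.598
```

Request:
{"fn": "jog_arm", "kwargs": {
  "plan": [
    [[0,0,0,0,0,0,0.4],[0,0,0,0,0,0,0.3],[0,0,0,0,0,0,0.25],[0,0,0,0,0,0,0.25],[0,0,0,0,0,0,0.25],[0,0,0,0,0,0,0.25]]
  ]
}}

```text
t: 25.8
tcp_pos: [0.5958, -0.1467, 0.0357]
orientation: [0.702, 0.092, 0.7, -0.092]
wrist_force: [-0.6, 2.3, 8.3]
width: 0.414
```

Request:
{"fn": "jog_arm", "kwargs": {
  "plan": [
    [[0,0,0,-0.01,0,0,0.25],[0,0,0,-0.03,0,0,0.25],[0,0,0,-0.04,0,0,0.25],[0,0,0,-0.04,0,0,0.25],[0,0,0,-0.01,0,0,0.25],[0,0,0,0,0,0,0.25]]
  ]
}}

```text
t: 26.4
tcp_pos: [0.5955, -0.1468, 0.1665]
orientation: [0.703, 0.092, 0.7, -0.092]
wrist_force: [0.1, 0.7, -1.4]
width: 0.411
```

Run:
```python
from h import *
p=cam("wrist"); save(p,"w11",s=1.5)
to([0.4475,0.165,0.17],99.5)
```

```text
tcp [ 0.5949 -0.1467  0.1642] jaw yaw 75.09 q [-0.28  0.02  1.69 -0.    1.44 -1.59] F [ 0.5  0.5 -1. ] w 0.415 t 26.45
turn [-2.441e+01  6.000e-02  2.000e-02] shift(cur axes) [-0.0061  0.2633 -0.2226] shift(final axes) [-0.0058  0.3317 -0.0939] dist 0.345
```

View pics/w11.png

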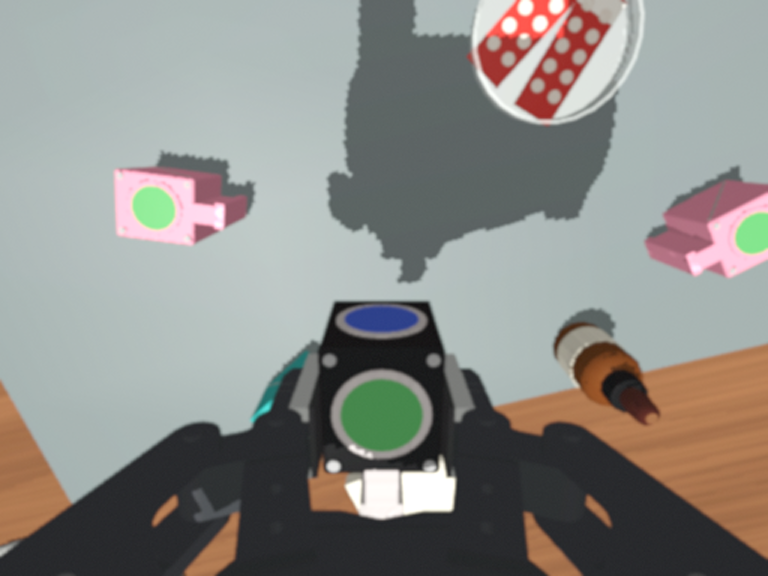

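Request:
{"fn": "jog_arm", "kwargs": {
  "plan": [
    [[0,0,0,0,0.03,-0.025,0.25],[0,0,0,0,0.034,-0.028,0.25],[0,0,0,0,0.034,-0.028,0.25],[0,0,0,0,0.034,-0.028,0.25],[0,0,0,0,0.034,-0.028,0.25],[0,0,0,0,0.034,-0.028,0.25],[0,0,0,0,0.034,-0.028,0.25],[0,0,0,0,0.03,-0.028,0.25]]
  ]
}}

```text
t: 27.25
tcp_pos: [0.4476, 0.1667, 0.1619]
orientation: [0.7, 0.091, 0.702, -0.092]
wrist_force: [0.2, -0.3, -1.5]
width: 0.417
```

Request:
{"fn": "jog_arm", "kwargs": {
  "plan": [
    [[-6.1,0,0,0,0,0,0.25],[-6.1,0,0,0,0,0,0.25],[-6.1,0,0,0,0,0,0.25],[-6.1,0,0,0,0,0,0.25],[0,0,0,0,0,0,0.25],[0,0,0,0,0,0,0.25],[0,0,0,0,0,0,0.25]]
  ]
}}

```text
t: 27.95
tcp_pos: [0.449, 0.1652, 0.1631]
orientation: [0.704, -0.058, 0.705, 0.058]
wrist_force: [1.0, 0.3, -1.4]
width: 0.411
```

Run:
```python
from h import *
import pickle
p=cam("wrist"); save(p,"w12",s=1.5); pickle.dump(p,open("w12.pkl","wb"))
to([0.4486,0.1652,0.06],99.5)
```

```text
tcp [0.4491 0.1653 0.1632] jaw yaw 99.38 q [ 0.3  -0.29  1.96 -0.    1.47 -1.44] F [-0.5 -0.3 -1.1] w 0.415 t 28.0
turn [-0.12 -0.04  0.01] shift(cur axes) [ 0.1032  0.     -0.0004] shift(final axes) [ 0.1032  0.     -0.0005] dist 0.103
```

View pics/w12.png

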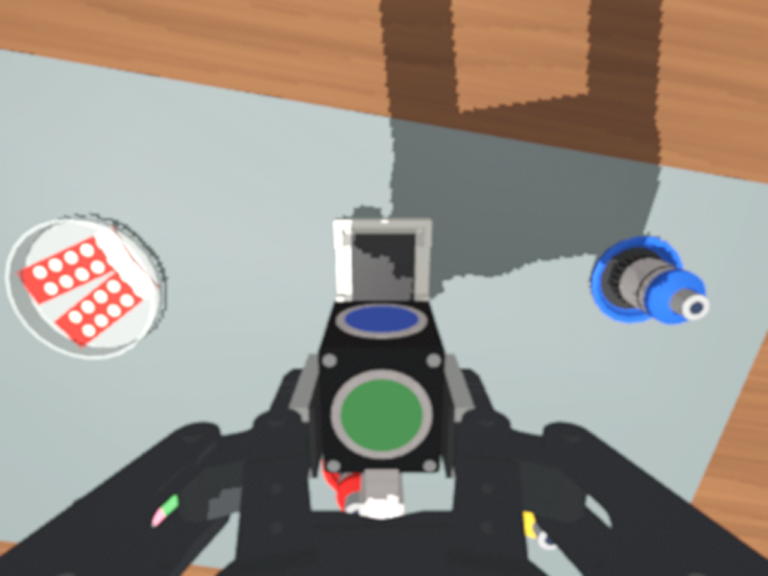

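Request:
{"fn": "jog_arm", "kwargs": {
  "plan": [
    [[0,0,0,0.03,0,0,0.25],[0,0,0,0.04,0,0,0.25],[0,0,0,0.025,0,0,0.25],[0,0,0,0.013,0,0,0.25],[0,0,0,0.003,0,0,0.25],[0,0,0,0,0,0,0.25],[0,0,0,0,0,0,0.25]]
  ]
}}

```text
t: 28.7
tcp_pos: [0.4499, 0.1656, 0.0541]
orientation: [0.705, -0.058, 0.704, 0.059]
wrist_force: [-0.6, -0.7, -1.3]
width: 0.407
```

Run:
```python
from h import *
p=cam("wrist"); save(p,"w13",(180,120,340,300),3)
p=cam("scene"); save(p,"s13",(230,100,300,160),8)
p=cam("side"); save(p,"d13",(180,130,250,190),8)
to([0.4486,0.1652,0.0387],99.5)
```

```text
tcp [0.4496 0.1655 0.0537] jaw yaw 99.49 q [ 0.3  -0.2   2.07 -0.    1.26 -1.44] F [ 0.8 -0.2 -0.3] w 0.414 t 28.85
turn [-0.01  0.09 -0.01] shift(cur axes) [ 0.015  -0.0001 -0.0011] shift(final axes) [ 0.015  -0.0001 -0.0011] dist 0.015
```

View pics/w13.png

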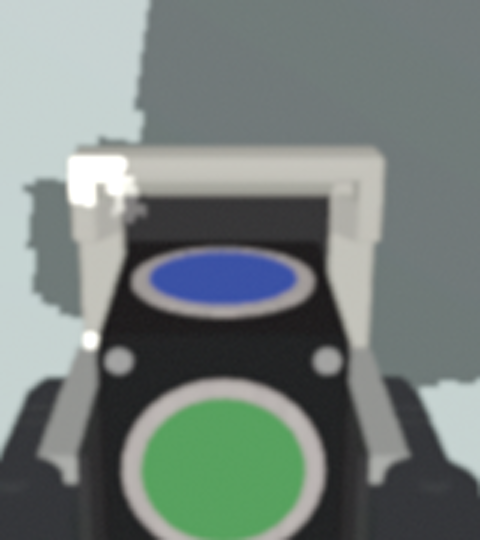

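View pics/s13.png

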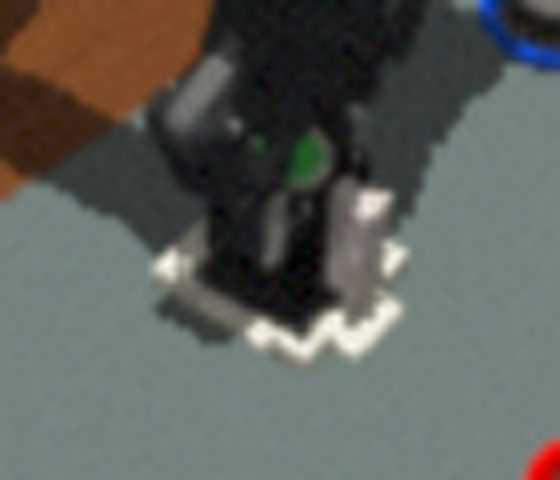

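View pics/d13.png

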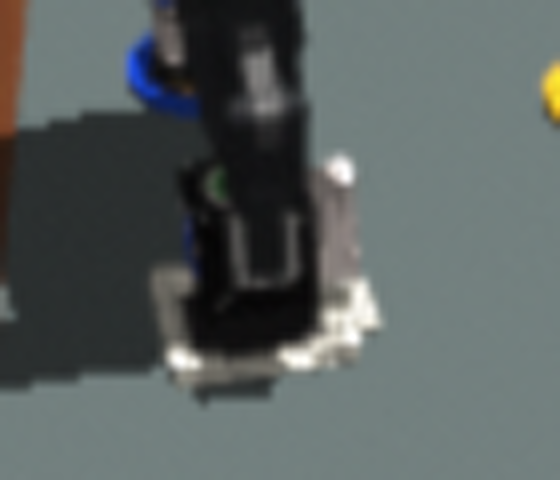

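Run:
```python
from h import *
p=cam("wrist")
ax=np.array([np.cos(np.radians(9.5)),np.sin(np.radians(9.5))])
a=atz(p,(223/3+180,241/3+120),.0155)[:2]; b=atz(p,(223/3+180,196/3+120),.003)[:2]; c=atz(p,(223/3+180,148/3+120),.010)[:2]
print("cube back",a@ax,"floor back edge",b@ax,"outer back",c@ax, "implied pocket c",b@ax+.024,c@ax+.033,"cube c",a@ax+.021)
to([0.4486,0.1652,0.0387],99.5)
```

```text
cube back 0.4491689901998603 floor back edge 0.44381148158692724 outer back 0.4324279310054166 implied pocket c 0.46781148158692726 0.4654279310054166 cube c 0.4701689901998603
tcp [0.4495 0.1655 0.0535] jaw yaw 99.49 q [ 0.3  -0.19  2.07 -0.    1.26 -1.44] F [ 0.3  0.5 -1.1] w 0.413 t 28.9
turn [-0.01  0.07 -0.01] shift(cur axes) [ 0.0148 -0.0001 -0.001 ] shift(final axes) [ 0.0148 -0.0001 -0.001 ] dist 0.015
```

Request:
{"fn": "jog_arm", "kwargs": {
  "plan": [
    [[0,0,0,0,0,-0.002,0.25],[0,0,0,0.003,0,0,0.25],[0,0,0,0.003,0,0,0.25],[0,0,0,0.002,0,0,0.25],[0,0,0,0,0,0,0.25],[0,0,0,0,0,0,0.25]]
  ]
}}

```text
t: 29.5
tcp_pos: [0.4472, 0.165, 0.0446]
orientation: [0.705, -0.059, 0.705, 0.058]
wrist_force: [0.1, 0.0, -0.3]
width: 0.414
```

Run:
```python
from h import *
p=cam("wrist"); save(p,"w14",(180,120,340,300),3)
to([0.4486,0.1652,0.0387],99.5)
```

```text
tcp [0.4472 0.165  0.0447] jaw yaw 99.49 q [ 0.3  -0.19  2.08 -0.    1.25 -1.44] F [-0.8 -0.  -1.5] w 0.415 t 29.55
turn [-0.01 -0.01  0.  ] shift(cur axes) [ 0.006  -0.      0.0014] shift(final axes) [ 0.006  -0.      0.0014] dist 0.006
```

View pics/w14.png

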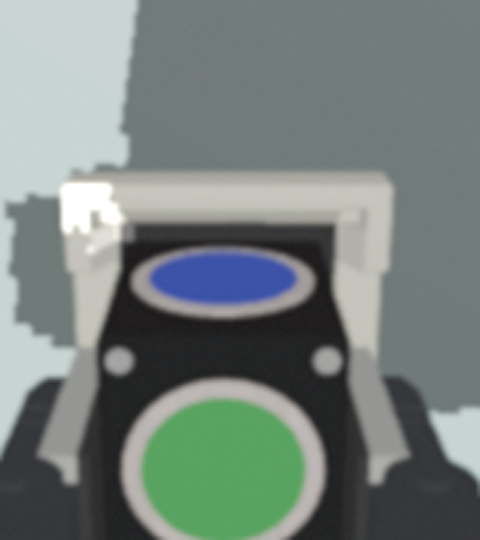

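Request:
{"fn": "jog_arm", "kwargs": {
  "plan": [
    [[0,0,0,0.002,0.0005,0,0.25],[0,0,0,0.0015,0,0,0.25],[0,0,0,0,0,0,0.25],[0,0,0,0,0,0,0.25]]
  ]
}}

```text
t: 29.95
tcp_pos: [0.4471, 0.1655, 0.0411]
orientation: [0.705, -0.059, 0.705, 0.058]
wrist_force: [1.2, -0.3, -1.0]
width: 0.414
```

Request:
{"fn": "jog_arm", "kwargs": {
  "plan": [
    [[0,0,0,0.0015,0,0,0.25],[0,0,0,0,0,0,0.25],[0,0,0,0,0,0,0.25]]
  ]
}}

```text
t: 30.25
tcp_pos: [0.4471, 0.1655, 0.0396]
orientation: [0.705, -0.059, 0.705, 0.058]
wrist_force: [-0.4, 0.9, -1.1]
width: 0.416
```

Request:
{"fn": "jog_arm", "kwargs": {
  "plan": [
    [[0,0,0,0.001,0,0,0.25],[0,0,0,0,0,0,0.25],[0,0,0,0,0,0,0.25]]
  ]
}}

```text
t: 30.55
tcp_pos: [0.4471, 0.1655, 0.0387]
orientation: [0.705, -0.058, 0.705, 0.059]
wrist_force: [0.2, 0.3, -0.2]
width: 0.412
```

Request:
{"fn": "jog_arm", "kwargs": {
  "plan": [
    [[0,0,0,0.0007,0,0,0.25],[0,0,0,0,0,0,0.25],[0,0,0,0,0,0,0.25]]
  ]
}}

```text
t: 30.85
tcp_pos: [0.4472, 0.1656, 0.0386]
orientation: [0.705, -0.059, 0.705, 0.059]
wrist_force: [-4.8, -1.8, 8.9]
width: 0.413
```

Request:
{"fn": "jog_arm", "kwargs": {
  "plan": [
    [[0,0,0,0,0,0,0.45],[0,0,0,0,0,0,0.52],[0,0,0,0,0,0,0.65],[0,0,0,-0.01,0,0,0.7],[0,0,0,-0.04,0,0,0.7],[0,0,0,-0.045,0,0,0.7],[0,0,0,-0.045,0,0,0.7],[0,0,0,-0.03,0,0,0.7]]
  ]
}}

```text
t: 31.65
tcp_pos: [0.4474, 0.1656, 0.2122]
orientation: [0.706, -0.058, 0.703, 0.059]
wrist_force: [-0.2, -0.2, -0.3]
width: 0.701
```

Request:
{"fn": "jog_arm", "kwargs": {
  "plan": [
    [[0,0,0,0,0,0,0.7],[0,0,0,0,0,0,0.7],[0,0,0,0,0,0,0.7]]
  ]
}}

```text
t: 31.95
tcp_pos: [0.4467, 0.1654, 0.2071]
orientation: [0.704, -0.059, 0.705, 0.058]
wrist_force: [-0.8, -0.1, -0.8]
width: 0.706
```

Run:
```python
from h import *
p=cam("wrist"); save(p,"w15",(180,110,340,230),5)
C=cloud(p); m=(np.linalg.norm(C[...,:2]-[.447,.166],axis=-1)<.02)&(C[...,2]>.03)&(C[...,2]<.08); q=C[m]; A=np.c_[q[:,:2]-[.447,.166],np.ones(len(q))]; q2=q[q[:,2]>.042]; A=np.c_[q2[:,:2]-[.447,.166],np.ones(len(q2))]
print(np.linalg.lstsq(A,q2[:,2],rcond=None)[0])
m=(np.linalg.norm(C[...,:2]-[.447,.166],axis=-1)<.05)&(C[...,2]>.042)&(C[...,2]<.06); print(cv2.minAreaRect(C[m][:,:2].astype(np.float32)))
p=cam("scene"); save(p,"s15",(200,60,380,240),3.3)
p=cam("side"); save(p,"d15",s=1.5); 
to(None)
```

```text
[-0.01163719 -0.00520777  0.04815999]
((0.45178690552711487, 0.16624513268470764), (0.05822494253516197, 0.03585365414619446), 10.640020370483398)
tcp [0.4468 0.1654 0.207 ] jaw yaw 99.49 q [ 0.3  -0.31  1.91 -0.    1.55 -1.44] F [-0.2  0.1  0.1] w 0.698 t 32.1
```

View pics/w15.png

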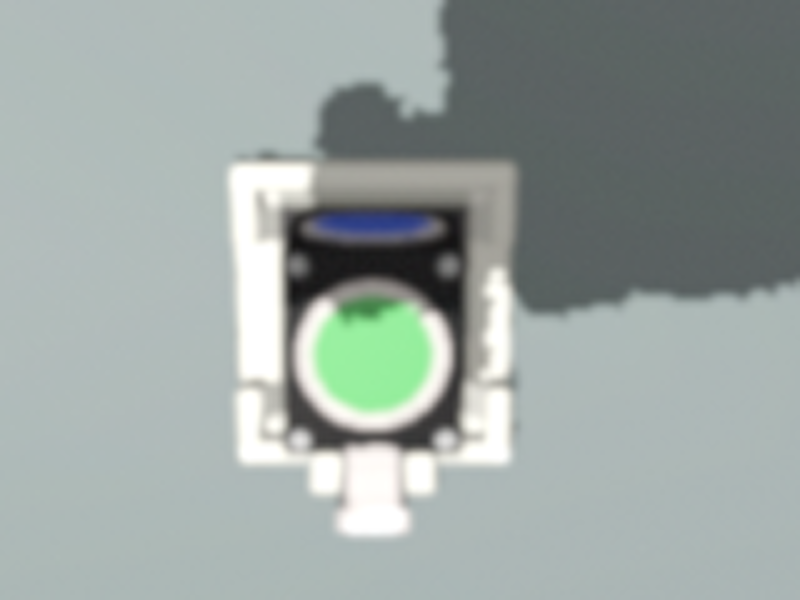

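View pics/s15.png

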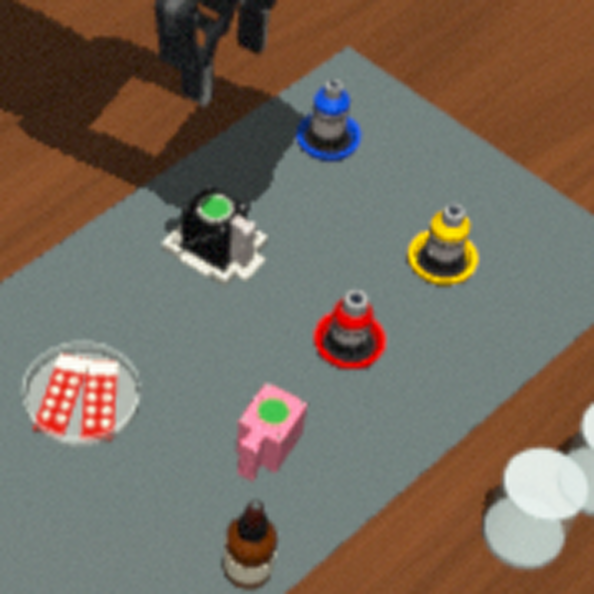

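View pics/d15.png

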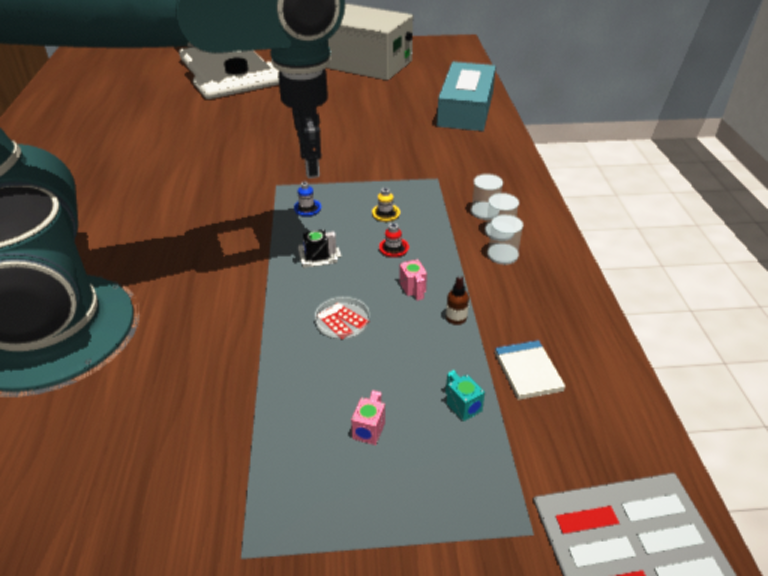

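```bash
python3 -c "
from plant import bot
print(bot.sign_off())"
```

```text
the job is handed in; nothing more can be done
None
```

The job is handed in at about 32 s of the 102 s allowed. The red, yellow and blue objectives each stand thread end down in the case base of their own colour. The filter cube is seated in the white nest with its foot through the notch.

**Objectives:** each was lowered until the wrist force showed light contact, then released. After each release the scene camera showed the objective upright. Its top height matched its length plus the 3 mm felt floor to within about 1.5 mm.

**Cube:** it met the nest floor at the expected height. After release its top measured about 48 mm against the expected 47 mm. The fitted tilt was about 0.7°, which is within the depth noise. In the pictures it sits centred in the pocket.

**Leave-alone items:** the arm only passed above the Petri dish, the dropper bottle and the pink and turquoise look-alikes. They look where they were in the last pictures, and the gripper was clear and empty at hand-in.

**Disagreements:** the cameras differed by a few millimetres. The nest centre differed by up to about 6 mm across the table between the scene and side cameras. The wrist camera read about 2 mm off the others. I used a blend of these readings and shifted the cube 2 mm on the last close look. The final seating check showed no remaining error.

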